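# Space, clamp and level the letter shelf

## Robot

A 7-joint arm with a two-finger parallel gripper is mounted at the origin on the work surface. World frame = base frame: x ahead of the robot, y to its left, z up, the work surface at z = 0. Lengths are in mm, angles in rad, forces in N, time in s.
With the tool pointing down it reaches from about 425 to 875 mm from the base axis. Payload 8.4 kg.
Tool frame: the origin (TCP) lies between the finger pads; the fingertips stand 11 mm ahead of it and the grasp point (between the pads) lies 8 mm behind it; y points along the fingers, x is the direction in which the jaws open and shut, and the axes are right-handed (so a half turn about y gives the same grasp; the last joint's range is limited). The gripper opens to 87 mm and grips with 3 to 60 N. Pads are 19 mm wide; open, the fingers measure 117 mm over their backs; the gripper's body (75 mm by 190 mm) begins 51 mm behind the grasp point.
Start: joints at [-1.406, 0.333, 0.04, 1.465, -0.013, 1.343, -0.059], TCP at [169.491, 627.485, 233.546] pointing down, gripper open.
Joint ranges: [-2.58, 2.58], [-0.38, 2.09], [-1.3, 1.39], [0.25, 2.4], [-1.5, 4.64], [0.08, 2.09], [-2.65, 2.65]. Speed limits (rad/s): [2.22, 2.22, 2.79, 2.79, 3.14, 3.14, 3.14].

## Interface

Orientations are given as a unit quaternion [x, y, z, w].
In Python, from station import * gives the robot as it stands. The module is installed in compiled form; this text tells all that it offers.
- The arm moves only by the shell command python3 -m inch 'ROWS'. ROWS is a JSON object of lists of equal length, an entry for each row: "gripper": the finger opening in mm, from 0 to 87; "translation": the shift along the tool's x, y, z as a fraction of full scale, a list of three; "rotation": the turn, a rotation vector about the tool's x, y, z as a fraction of full scale, a list of three. A call has exactly 8 rows; each row is the pose to reach, as a shift and turn from the pose commanded when the call began, along the tool's axes at that moment, turning the shorter way round; what a row does not reach only later rows make up. Full scale, the value 1, is 40 cm for a shift and 180 degrees for a turn. A row lasts 1/10 s, in which the tool goes at most 50 mm and 8.59 degrees, less where a joint would pass 70% of its speed; a pose out of reach is approached as far as the arm can. A call with a number of a shift or a turn outside -1 to 1 is refused whole. A call with a gripper value outside its range is refused whole. The fingers move at their own pace and stop on an object; the grip force is fixed at half the most. Time passes only in rows, so rows that repeat a pose let the fingers close, or fill a call up. It gives the time, the measured TCP pose, the force and the opening at its end, in the units of the state.
- state(): the state, without advancing time (a new reading comes with each control period).
- snapshot(name): name is "scene" or "side" or "wrist"; returns the picture (400x640x3 uint8, red, green, blue); there is no depth.
- camera_info(name): a dict with "intrinsics" (3x3 intrinsics, pixels), "dist_coeffs" ([k1, k2, p1, p2, k3] as OpenCV has them; the pictures are not rectified), "T" (4x4, takes a point from camera to world coordinates). Camera axes: x right, y down, z forward; pixel columns grow to the right and rows downward; lengths in mm; the calibration is good to about 2 mm. A picture is of the moment at which its call begins: read the wrist's pose just before it. camera_info takes no time and is no camera call; for the wrist camera it gives the pose at the moment of the call.
- job_done(): hands the job in, once; it reports no verdict.
The state is a dict: "time": time; "joint_pos": joint angles; "qvel": joint speeds; "effort": joint torques, N m; "eef_pos": TCP position; "tool_rot": TCP orientation; "contact_force": force on the tool from outside, world axes, zero at the start; "wrist_torque": the same for the moment, N m; "opening": finger opening in mm.
Only numpy, scipy, OpenCV 4.12 (cv2) and the standard library are available. Lean on these libraries where they do the work, as an engineer would, in place of code of your own. Each camera call takes 0.05 s, during which the arm holds its last target.

## Task

Set up the letter shelf on the writing desk. First slide its clamp grip all the way to the release end at the robot's right, then push every spacer blade lying on the desk into the gap under the shelf board, each in a bay of its own, pointing straight in, until the line scribed across it is level with the board's front edge. Then slide the clamp grip to the brass mark, and last of all lay the spirit level along the narrow rail at the back, about the middle; leave the other things on the desk where they are.

Things in the scene. Friction and masses are not known exactly. Their poses are not given: they have to be found in the camera images.
- shelf: Fixed wooden letter shelf, 304 mm wide (y). Origin on the desk under the mid front edge of its white shelf board; x into the gap, y left, z up. Dark base board 12 thick, x -130 to 110, bare in front. White board x 0 to 110, z 21 to 37, over a gap 9 high that cleats 24 wide split into four bays 46 wide, open in front, over 100 deep.
- mark: Thin brass mark (18 x 6 x 15 mm) standing on the shelf board just in front of the clamp's track; origin under its centre at the board's top. The clamp grip's target along the shelf's y.
- clamp (a joint): Position in m of the clamp grip on its track: 0 at the release end (robot's right, the shelf's -y), grows to 0.12 towards +y (robot's left). About 2 N to move, stays where left.
- clamp_top (a point): Centre of the top of the clamp grip: a black upright block 28 (shelf x) x 20 (shelf y) x 40 mm high, on a dark steel track 40 wide whose centre line is 45 mm behind the shelf board's front edge. Grip top 91.5 mm above the desk, track top 51 mm.
- rail_mid (a point): Middle of the top of the narrow dark wooden rail, 20 mm wide (shelf x) and 280 long (shelf y), that stands along the back of the shelf board; its top is 95 mm above the desk. Axes as the shelf's.
- level: Spirit level: aluminium bar 180 (x) x 24 x 24 mm with black ends and a small green vial; origin at the centre of its underside, x along it.
- level_mid (a point): Centre of the spirit level's bar.
- bay1 (a point): Bay 1 of the gap (counted from the robot's right): middle of its mouth, in the plane of the shelf board's front edge, at the porch's height (12 mm). Axes as the shelf's.
- blade1: Spacer blade (may be absent): flat aluminium plate 120 x 34 x 6 mm, x along it to the tip; upright wooden handle on its rear end. Origin on the underside beneath the black line scribed across the plate: tip at x +50, rear end at x -70, handle from x -70 to -30 (centre -50), 14 wide (y), its top 46 above the underside.
- bay2 (a point): Bay 2 of the gap (counted from the robot's right): middle of its mouth, in the plane of the shelf board's front edge, at the porch's height (12 mm). Axes as the shelf's.
- blade2: Spacer blade (may be absent): flat aluminium plate 120 x 34 x 6 mm, x along it to the tip; upright wooden handle on its rear end. Origin on the underside beneath the black line scribed across the plate: tip at x +50, rear end at x -70, handle from x -70 to -30 (centre -50), 14 wide (y), its top 46 above the underside.
- bay3 (a point): Bay 3 of the gap (counted from the robot's right): middle of its mouth, in the plane of the shelf board's front edge, at the porch's height (12 mm). Axes as the shelf's.
- blade3: Spacer blade (may be absent): flat aluminium plate 120 x 34 x 6 mm, x along it to the tip; upright wooden handle on its rear end. Origin on the underside beneath the black line scribed across the plate: tip at x +50, rear end at x -70, handle from x -70 to -30 (centre -50), 14 wide (y), its top 46 above the underside.
- bay4 (a point): Bay 4 of the gap (counted from the robot's right): middle of its mouth, in the plane of the shelf board's front edge, at the porch's height (12 mm). Axes as the shelf's.
- blade4: Spacer blade (may be absent): flat aluminium plate 120 x 34 x 6 mm, x along it to the tip; upright wooden handle on its rear end. Origin on the underside beneath the black line scribed across the plate: tip at x +50, rear end at x -70, handle from x -70 to -30 (centre -50), 14 wide (y), its top 46 above the underside.
- paperweight: Bystander, to be left alone: green glass paperweight, 68 mm across, height 40 mm; origin at the centre of its underside.
- notebook: Bystander, to be left alone: closed blue pocket notebook 70 x 120 x 14 mm; origin at the centre of its underside.
- mug: Bystander, to be left alone: low brown mug, height 60 mm; origin at the centre of its underside.
- stapler: Bystander, to be left alone: black and steel stapler, length 140 mm; origin at the centre of its underside.
- ink_jar: Bystander, to be left alone: amber jar with black cap, height 60 mm; origin at the centre of its underside.
There are look-alikes about, which are no part of the job. What is shaped like the blade1 but orange is not meant.

How it is judged (in metres and radians):
On the way, in this order (a step that is already met when the one before it is completed fails the run):
1. the clamp grip is at its release end (within 8 mm) (value of joint clamp below 0.008 m), for 0.2 s.
2. every blade is in a bay with its line at the board's front edge (((x of blade1 in the frame of bay1 between -0.006 and 0.006 m and y of blade1 in the frame of bay1 between -0.012 and 0.012 m and z of blade1 in the frame of bay1 between -0.005 and 0.005 m) or (x of blade1 in the frame of bay2 between -0.006 and 0.006 m and y of blade1 in the frame of bay2 between -0.012 and 0.012 m and z of blade1 in the frame of bay2 between -0.005 and 0.005 m) or (x of blade1 in the frame of bay3 between -0.006 and 0.006 m and y of blade1 in the frame of bay3 between -0.012 and 0.012 m and z of blade1 in the frame of bay3 between -0.005 and 0.005 m) or (x of blade1 in the frame of bay4 between -0.006 and 0.006 m and y of blade1 in the frame of bay4 between -0.012 and 0.012 m and z of blade1 in the frame of bay4 between -0.005 and 0.005 m)) and angle between the x axis of each of blade1, blade2, blade3, blade4 and the x axis of shelf, either way round below 0.2 rad and angle between each of blade1, blade2, blade3, blade4's own z axis and vertical below 0.12 rad and ((x of blade2 in the frame of bay1 between -0.006 and 0.006 m and y of blade2 in the frame of bay1 between -0.012 and 0.012 m and z of blade2 in the frame of bay1 between -0.005 and 0.005 m) or (x of blade2 in the frame of bay2 between -0.006 and 0.006 m and y of blade2 in the frame of bay2 between -0.012 and 0.012 m and z of blade2 in the frame of bay2 between -0.005 and 0.005 m) or (x of blade2 in the frame of bay3 between -0.006 and 0.006 m and y of blade2 in the frame of bay3 between -0.012 and 0.012 m and z of blade2 in the frame of bay3 between -0.005 and 0.005 m) or (x of blade2 in the frame of bay4 between -0.006 and 0.006 m and y of blade2 in the frame of bay4 between -0.012 and 0.012 m and z of blade2 in the frame of bay4 between -0.005 and 0.005 m)) and ((x of blade3 in the frame of bay1 between -0.006 and 0.006 m and y of blade3 in the frame of bay1 between -0.012 and 0.012 m and z of blade3 in the frame of bay1 between -0.005 and 0.005 m) or (x of blade3 in the frame of bay2 between -0.006 and 0.006 m and y of blade3 in the frame of bay2 between -0.012 and 0.012 m and z of blade3 in the frame of bay2 between -0.005 and 0.005 m) or (x of blade3 in the frame of bay3 between -0.006 and 0.006 m and y of blade3 in the frame of bay3 between -0.012 and 0.012 m and z of blade3 in the frame of bay3 between -0.005 and 0.005 m) or (x of blade3 in the frame of bay4 between -0.006 and 0.006 m and y of blade3 in the frame of bay4 between -0.012 and 0.012 m and z of blade3 in the frame of bay4 between -0.005 and 0.005 m)) and ((x of blade4 in the frame of bay1 between -0.006 and 0.006 m and y of blade4 in the frame of bay1 between -0.012 and 0.012 m and z of blade4 in the frame of bay1 between -0.005 and 0.005 m) or (x of blade4 in the frame of bay2 between -0.006 and 0.006 m and y of blade4 in the frame of bay2 between -0.012 and 0.012 m and z of blade4 in the frame of bay2 between -0.005 and 0.005 m) or (x of blade4 in the frame of bay3 between -0.006 and 0.006 m and y of blade4 in the frame of bay3 between -0.012 and 0.012 m and z of blade4 in the frame of bay3 between -0.005 and 0.005 m) or (x of blade4 in the frame of bay4 between -0.006 and 0.006 m and y of blade4 in the frame of bay4 between -0.012 and 0.012 m and z of blade4 in the frame of bay4 between -0.005 and 0.005 m))), for 0.2 s.
3. the clamp grip stands at the brass mark (y of clamp_top in the frame of mark between -0.006 and 0.006 m), for 0.2 s.
4. the spirit level lies along the rail (x of level_mid in the frame of rail_mid between -0.009 and 0.009 m and y of level_mid in the frame of rail_mid between -0.05 and 0.05 m and z of level_mid in the frame of rail_mid between 0.008 and 0.016 m and angle between the x axis of level and the y axis of shelf, either way round below 0.12 rad and linear speed of level below 0.02 m/s), for 0.2 s.
At the end, for the whole second after the job is handed in: Each blade lies flat in its own bay, straight within 0.2 rad, line within 6 mm of the board's front edge; clamp grip within 6 mm of the brass mark along the track; spirit level at rest on the rail, within 9 mm of its centre line and 50 mm of its middle, parallel within 0.12 rad (all of step 2 and all of step 3 and all of step 4); the robot touches nothing.
It fails at once if the paperweight is moved more than 3 cm (distance of paperweight from where it was at the start of the episode above 0.03 m).
It fails at once if the notebook is moved more than 3 cm (distance of notebook from where it was at the start of the episode above 0.03 m).
It fails at once if the mug is moved more than 3 cm (distance of mug from where it was at the start of the episode above 0.03 m).
It fails at once if the stapler is moved more than 3 cm (distance of stapler from where it was at the start of the episode above 0.03 m).
It fails at once if the ink_jar is moved more than 3 cm (distance of ink_jar from where it was at the start of the episode above 0.03 m).
Of blade1, blade2, blade3, blade4 only 3 to 4 are there at a start; the rules pass over those that are not, and their reading is None.
At some moment in a run one of blade1, blade2, blade3, blade4 may be knocked a few centimetres aside while the robot is not near it.
Once in a run the grip may slacken for a moment while it holds something.
It also fails if it takes over 210 s, if anything falls off the work surface, if the arm or the gripper's body presses on something with over 40 N, if the wrist force passes 120 N, or if a joint passes its speed limit or range.

## Working session

There is one attempt and no reset: what is moved stays moved. The work goes in short steps, Python scripts to look and compute and a shell command to move; the robot and the scene stay as the last step left them, time stands still between calls to the robot, and variables do not carry over. Pictures are saved under pics/ and viewed, and the job is handed in when it is done.

```bash
ls; mkdir -p pics; python3 - <<'E'
from station import *
import cv2
s=state(); print(s)
for n in ["scene","side","wrist"]:
    c=camera_info(n); print(n,c)
    cv2.imwrite(f"pics/a_{n}.png",snapshot(n)[:,:,::-1])
E
```

```text
pics
{'time': 0.0, 'joint_pos': array([-1.40617438,  0.33393935,  0.03987566,  1.4662654 , -0.01342625,
        1.34329078, -0.05851217]), 'qvel': array([-0.00223083, -0.0009144 , -0.00219902, -0.00055274, -0.00118545,
        0.00097221, -0.00018123]), 'effort': array([-5.02668026e-04, -6.56366587e+01,  1.33501165e+00, -4.03797305e+01,
       -5.96990017e-02,  4.51005169e-02,  1.73816552e-04]), 'eef_pos': array([169.40455036, 627.07274081, 232.64376292]), 'tool_rot': array([ 0.56180414,  0.42944121, -0.43032132, -0.56105251]), 'contact_force': array([-0.0377576 ,  0.53840474,  0.23332224]), 'wrist_torque': array([ 0.03980979, -0.04014988, -0.0175835 ]), 'opening': 87.21720137732144}
scene {'intrinsics': array([[390.99985001,   0.        , 321.0168575 ],
       [  0.        , 390.99985001, 198.72582075],
       [  0.        ,   0.        ,   1.        ]]), 'dist_coeffs': array([-0.07404237,  0.        ,  0.        ,  0.        ,  0.        ]), 'T': array([[-5.63020837e-01,  6.26222569e-01, -5.39307733e-01,
         1.14837551e+03],
       [ 8.26401602e-01,  4.33105883e-01, -3.5983285
[... 727 characters left out ...]
,
       [ 0.00000000e+00,  0.00000000e+00,  0.00000000e+00,
         1.00000000e+00]])}
wrist {'intrinsics': array([[344.97867723,   0.        , 320.18377687],
       [  0.        , 344.97867723, 204.85654833],
       [  0.        ,   0.        ,   1.        ]]), 'dist_coeffs': array([-0.00466305,  0.        ,  0.        ,  0.        ,  0.        ]), 'T': array([[ 2.62106360e-01,  9.27914259e-01,  2.65095049e-01,
         9.62306702e+01],
       [ 9.65038708e-01, -2.51812194e-01, -7.27386535e-02,
         6.47876067e+02],
       [-7.41067863e-04,  2.74892247e-01, -9.61474754e-01,
         3.85190930e+02],
       [ 0.00000000e+00,  0.00000000e+00,  0.00000000e+00,
         1.00000000e+00]])}
```

View pics/a_scene.png

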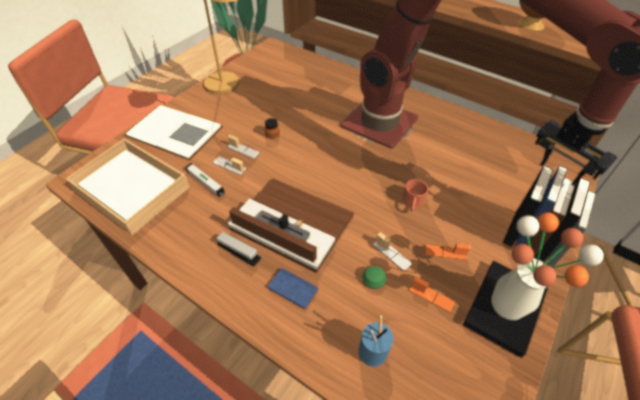

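View pics/a_side.png

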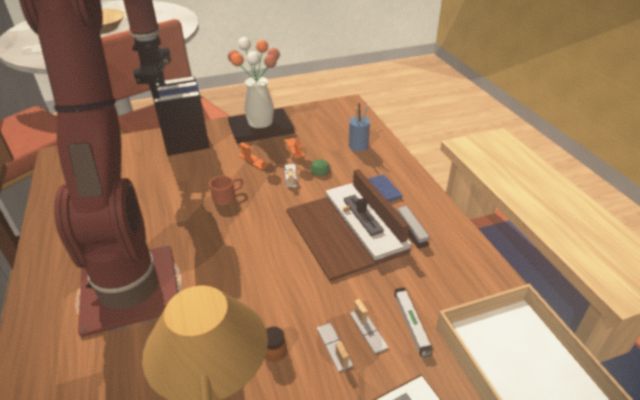

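View pics/a_wrist.png

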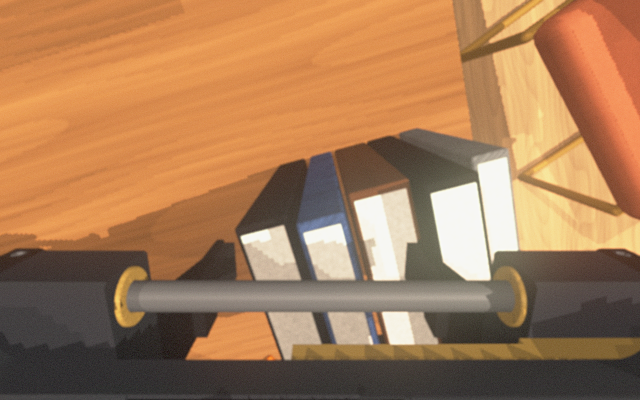

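```bash
python3 - <<'E'
from station import *
from scipy.spatial.transform import Rotation as R
s=state(); print(R.from_quat(s['tool_rot']).as_matrix().round(3))
E
```

```text
[[ 0.261 -0.    -0.965]
 [ 0.965 -0.001  0.261]
 [-0.001 -1.    -0.   ]]
```

```bash
cat > h.py <<'E'
from station import *
import numpy as np, cv2
from scipy.spatial.transform import Rotation as R
def ray(ci,uv):
    K=ci['intrinsics'];d=ci['dist_coeffs'];T=np.array(ci['T'])
    p=cv2.undistortPoints(np.array(uv,float).reshape(-1,1,2),K,d).reshape(-1,2)
    v=np.c_[p,np.ones(len(p))]@T[:3,:3].T
    return T[:3,3],v
def unp(ci,uv,z):
    o,v=ray(ci,uv); t=(np.atleast_1d(z)-o[2])/v[:,2]
    return o+v*t[:,None]
def proj(ci,P):
    T=np.linalg.inv(ci['T']); P=np.array(P,float).reshape(-1,3)
    return cv2.projectPoints(P@T[:3,:3].T+T[:3,3],np.zeros(3),np.zeros(3),ci['intrinsics'],ci['dist_coeffs'])[0].reshape(-1,2)
def crop(img,x0,y0,w,h,s,fn):
    c=cv2.resize(img[y0:y0+h,x0:x0+w],None,fx=s,fy=s,interpolation=cv2.INTER_CUBIC)
    cv2.imwrite(fn,c[:,:,::-1])
E
python3 - <<'E'
import cv2
def crop(fn,x0,y0,w,h,s,o):
    i=cv2.imread(fn); cv2.imwrite(o,cv2.resize(i[y0:y0+h,x0:x0+w],None,fx=s,fy=s,interpolation=cv2.INTER_CUBIC))
crop("pics/a_scene.png",170,110,200,160,4,"pics/c1.png")
crop("pics/a_scene.png",350,220,130,100,6,"pics/c2.png")
crop("pics/a_side.png",280,160,160,120,5,"pics/c3.png")
crop("pics/a_side.png",230,270,220,130,3.6,"pics/c4.png")
E
```

```text
(no output)
```

View pics/c1.png

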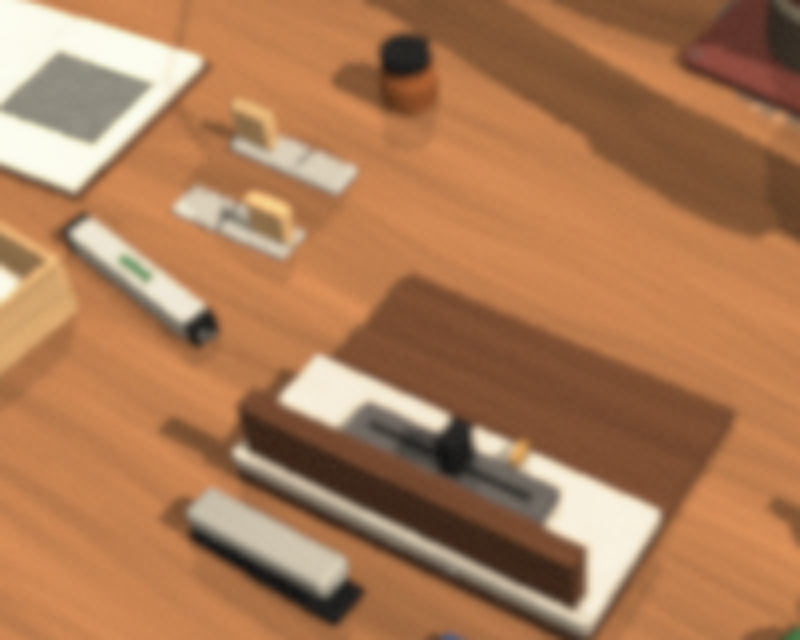

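View pics/c2.png

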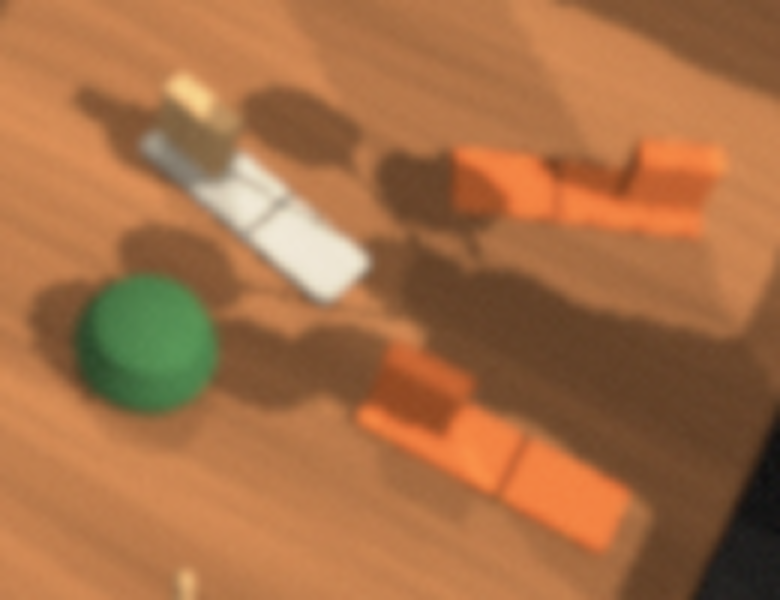

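View pics/c3.png

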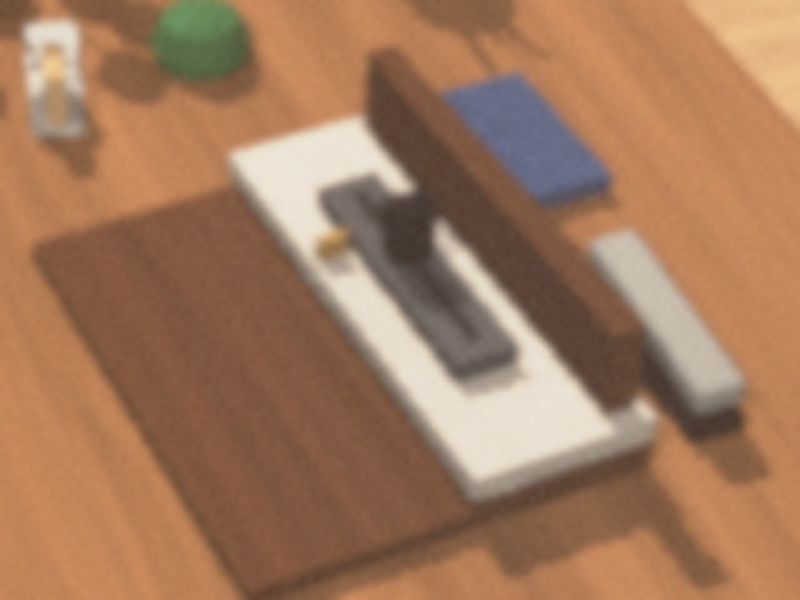

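View pics/c4.png

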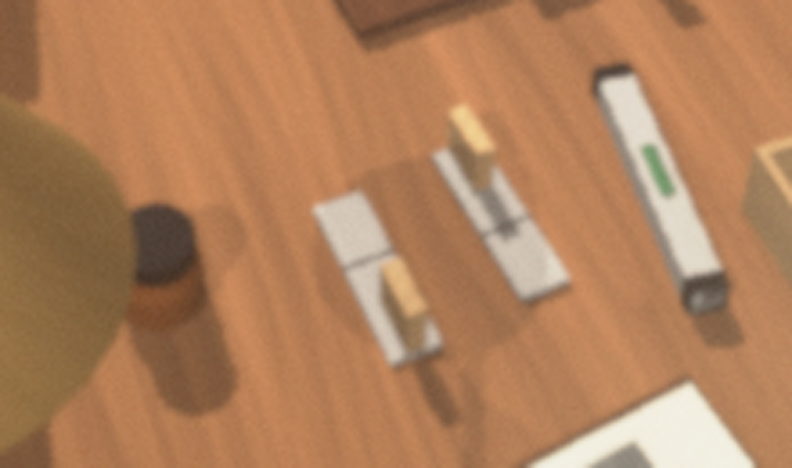

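```bash
python3 - <<'E'
from h import *
np.set_printoptions(precision=1,suppress=True)
a=camera_info("scene");b=camera_info("side")
C=lambda L,x,y,s:[(x+u/s,y+v/s) for u,v in L]
def two(L1,c1,L2,c2,z):
    p=unp(a,C(L1,*c1),z);q=unp(b,C(L2,*c2),z);print("sc",p[:,:2].tolist() and p.round(1).tolist(),"\nsi",q.round(1).tolist());return p,q
c1=(170,110,4);c2=(350,220,6);c3=(280,160,5);c4=(230,270,3.6)
print("base");two([(412,275),(733,412)],c1,[(250,597),(37,250)],c3,12)
print("board");two([(318,355),(660,512)],c1,[(470,487),(230,155)],c3,37)
print("bladeL line, tip corners");two([(268,215),(370,262),(328,302),(145,145)],c2,[(52,82),(80,25),(25,25)],c3,6)
print("A far (near jar): line, tip corners, rear");two([(303,160),(357,172),(340,193),(235,145)],c1,[(368,258),(358,193),(315,208),(395,365),(440,347)],c4,6)
print("B: line, tip c");two([(228,218),(195,187),(175,208),(287,257),(302,235)],c1,[(507,226),(570,282),(522,300),(433,155)],c4,6)
print("level top ends");two([(68,228),(90,215),(190,335),(212,310)],c1,[(725,280),(685,295),(595,80),(630,70)],c4,24)
print("clamp top");two([(457,425)],c1,[(408,200)],c3,91.5)
print("mark top");two([(520,445)],c1,[(333,238)],c3,52)
print("rail top");two([(240,400),(260,392),(585,545),(575,560)],c1,[(600,340),(640,325),(368,60),(390,50)],c3,95)
E
```

```text
base
sc [[488.1, -140.5, 12.0], [460.2, 158.2, 12.0]] 
si [[485.6, -150.0, 12.0], [458.8, 148.2, 12.0]]
board
sc [[614.6, -130.5, 37.0], [587.1, 171.4, 37.0]] 
si [[610.2, -138.3, 37.0], [586.7, 165.8, 37.0]]
bladeL line, tip corners
sc [[523.1, 337.5, 6.0], [519.0, 390.2, 6.0], [550.0, 383.3, 6.0], [521.3, 268.3, 6.0]] 
si [[516.4, 315.7, 6.0], [552.3, 371.9, 6.0], [517.4, 384.5, 6.0]]
A far (near jar): line, tip corners, rear
sc [[428.2, -316.5, 6.0], [412.6, -265.6, 6.0], [442.1, -260.4, 6.0], [448.4, -381.7, 6.0]] 
si [[429.4, -320.6, 6.0], [440.1, -272.4, 6.0], [410.2, -274.2, 6.0], [419.2, -395.3, 6.0], [448.7, -393.0, 6.0]]
B: line, tip c
sc [[522.2, -321.0, 6.0], [510.0, -372.9, 6.0], [539.7, -368.6, 6.0], [528.4, -246.1, 6.0], [501.0, -253.2, 6.0]] 
si [[520.6, -327.5, 6.0], [540.8, -378.0, 6.0], [507.8, -379.8, 6.0], [497.0, -260.3, 6.0]]
level top ends
sc [[621.3, -411.7, 24.0], [599.3, -407.7, 24.0], [650.0, -238.4, 24.0], [620.0, -242.6, 24.0]] 
si [[622.9, -418.2, 24.0], [595.3, -419.5, 24.0], [617.1, -251.4, 24.0], [643.2, -251.4, 24.0]]
clamp top
sc [[639.0, 30.7, 91.5]] 
si [[642.9, 28.1, 91.5]]
mark top
sc [[604.5, 59.3, 52.0]] 
si [[609.9, 55.2, 52.0]]
rail top
sc [[712.0, -109.9, 95.0], [698.3, -103.0, 95.0], [672.8, 164.8, 95.0], [686.3, 166.1, 95.0]] 
si [[689.7, -115.0, 95.0], [714.3, -111.6, 95.0], [670.1, 154.6, 95.0], [686.3, 159.7, 95.0]]
```

```bash
cat >> h.py <<'E'
def yawz(s):
    M=R.from_quat(s['tool_rot']).as_matrix(); return np.degrees(np.arctan2(M[1,2],M[0,2]))
def plan(p,yaw=None):
    """p world target TCP, yaw=world angle of tool z (deg). prints shift fractions, rotation fraction"""
    s=state(); M=R.from_quat(s['tool_rot']).as_matrix()
    d=np.array(p,float)-s['eef_pos']; t=M.T@d/400
    if yaw is None: rv=np.zeros(3)
    else:
        y=np.radians(yaw); z=np.array([np.cos(y),np.sin(y),0]); yy=np.array([0,0,-1.]); x=np.cross(yy,z)
        G=np.c_[x,yy,z]; rv=R.from_matrix(M.T@G).as_rotvec()/np.pi
    n=max(np.linalg.norm(d)/50, np.linalg.norm(rv)*180/8.59)
    print("t",s['time'].__round__(2),"trans",t.round(4).tolist(),"rot",rv.round(4).tolist(),"rows>=%.1f"%n, "fz",s['contact_force'].round(1).tolist(),"open %.1f"%s['opening'],"yaw %.1f"%yawz(s))
def shot(name,fn,sc=1):
    ci=camera_info(name); im=snapshot(name); 
    cv2.imwrite(fn,im[:,:,::-1]); return ci,im
E
python3 -c "
from h import *
plan([169.5,627.5,340])
plan([640,30,340],185)"
```

```text
t 0.15 trans [0.0005, -0.2678, 0.0] rot [0.0, 0.0, 0.0] rows>=2.1 fz [0.5, -0.7, 0.6] open 87.4 yaw 164.9
t 0.15 trans [-1.1349, -0.2663, -1.525] rot [-0.0, -0.1117, -0.0004] rows>=15.4 fz [0.5, -0.7, 0.6] open 87.4 yaw 164.9
```

```bash
python3 -m inch '{"gripper":[87,87,87,87,87,87,87,87],"translation":[[0,-0.13,0],[0,-0.26,0],[-0.1,-0.26,-0.13],[-0.17,-0.26,-0.23],[-0.24,-0.26,-0.33],[-0.31,-0.26,-0.43],[-0.38,-0.26,-0.53],[-0.45,-0.26,-0.6]],"rotation":[[0,0,0],[0,0,0],[0,-0.02,0],[0,-0.04,0],[0,-0.06,0],[0,-0.08,0],[0,-0.1,0],[0,-0.11,0]]}'
python3 -c "
from h import *
plan([640,30,240],185)"
```

```text
time: 0.95
eef_pos: [355.3, 389.6, 337.3]
tool_rot: [-0.479, -0.52, 0.521, 0.479]
contact_force: [1.1, 0.5, 0.0]
opening: 87.1
t 0.95 trans [-0.9554, 0.2433, -0.6341] rot [-0.0, -0.0011, -0.0001] rows>=9.4 fz [1.1, 0.5, 0.0] open 87.1 yaw -175.2
```

```bash
python3 -m inch '{"gripper":[87,87,87,87,87,87,87,87],"translation":[[-0.1,0,-0.07],[-0.2,0,-0.13],[-0.3,0,-0.2],[-0.4,0,-0.26],[-0.5,0,-0.33],[-0.6,0.05,-0.39],[-0.7,0.1,-0.46],[-0.75,0.15,-0.5]],"rotation":[[0,0,0],[0,0,0],[0,0,0],[0,0,0],[0,0,0],[0,0,0],[0,0,0],[0,0,0]]}'
python3 -c "
from h import *
plan([640,30,240],185)"
```

```text
time: 1.75
eef_pos: [579.4, 105.0, 277.3]
tool_rot: [0.481, 0.519, -0.519, -0.479]
contact_force: [-0.4, 1.6, -0.2]
opening: 86.6
t 1.75 trans [-0.1986, 0.0935, -0.1362] rot [0.0004, -0.0029, -0.0003] rows>=2.1 fz [-0.4, 1.6, -0.2] open 86.6 yaw -175.5
```

```bash
python3 -m inch '{"gripper":[87,87,87,87,87,87,87,87],"translation":[[-0.1,0.05,-0.06],[-0.2,0.1,-0.13],[-0.2,0.1,-0.13],[-0.2,0.1,-0.13],[-0.2,0.1,-0.13],[-0.2,0.1,-0.13],[-0.2,0.1,-0.13],[-0.2,0.1,-0.13]],"rotation":[[0,0,0],[0,0,0],[0,0,0],[0,0,0],[0,0,0],[0,0,0],[0,0,0],[0,0,0]]}'
python3 -c "
from h import *
plan([640,30,240],185)
shot('wrist','pics/w1.png')"
```

```text
time: 2.55
eef_pos: [636.1, 34.3, 238.2]
tool_rot: [0.479, 0.521, -0.52, -0.479]
contact_force: [-0.1, 0.2, -0.8]
opening: 87.0
t 2.55 trans [-0.0116, -0.0046, -0.0088] rot [0.0003, -0.0013, 0.0002] rows>=0.1 fz [-0.1, 0.2, -0.8] open 87.0 yaw -175.2
```

View pics/w1.png

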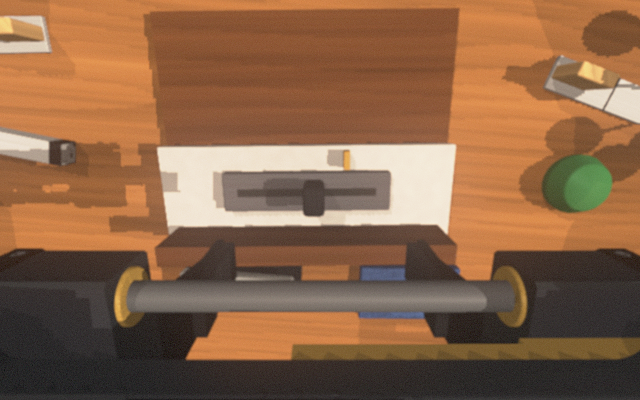

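```bash
python3 - <<'E'
import cv2
i=cv2.imread("pics/w1.png")
cv2.imwrite("pics/w1c.png",cv2.resize(i[125:265,145:475],None,fx=2.4,fy=2.4,interpolation=cv2.INTER_CUBIC))
E
```

```text
(no output)
```

View pics/w1c.png

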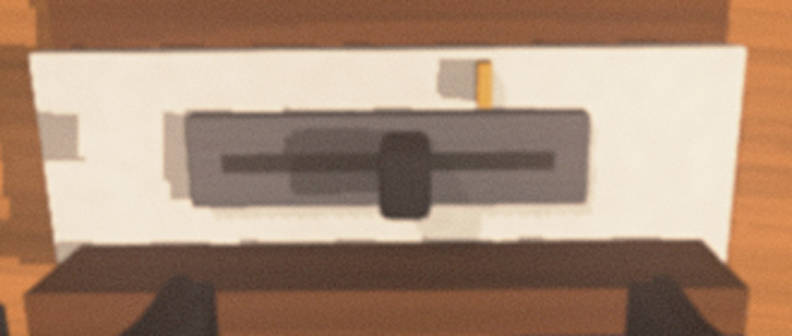

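```bash
python3 - <<'E'
from h import *
np.set_printoptions(precision=1,suppress=True)
w=camera_info("wrist")
C=lambda L:[(145+u/2.4,125+v/2.4) for u,v in L]
print("base",unp(w,[(152,13),(458,10)],12))
bf=unp(w,C([(30,54),(746,46)]),37);print("board",bf)
d=bf[1]-bf[0];print("len",np.linalg.norm(d),"yaw",np.degrees(np.arctan2(-d[0],d[1])))
print("clamp back top",unp(w,C([(383,219),(428,219)]),91.5), "clamp full outline w",unp(w,C([(380,180),(431,180)]),91.5))
print("track",unp(w,C([(188,115),(589,112),(194,205),(586,203)]),51))
print("mark top",unp(w,C([(485,62),(485,108)]),52))
print("rail front top",unp(w,C([(28,292),(748,290)]),95))
E
```

```text
base [[ 485.9 -143.2   12. ]
 [ 458.7  157.    12. ]]
board [[ 614.3 -132.6   37. ]
 [ 586.3  169.6   37. ]]
len 303.41968364492965 yaw 5.286569234120904
clamp back top [[657.8  22.8  91.5]
 [656.4  39.8  91.5]] clamp full outline w [[642.6  20.6  91.5]
 [641.   39.6  91.5]]
track [[632.2 -61.9  51. ]
 [617.5 104.   51. ]
 [671.2 -59.2  51. ]
 [656.7 108.1  51. ]]
mark top [[600.3  58.7  52. ]
 [619.1  60.7  52. ]]
rail front top [[ 697.1 -111.3   95. ]
 [ 673.9  164.8   95. ]]
```

```bash
python3 -c "
from h import *
plan([645,31.1,125],185.25)"
```

```text
t 2.6 trans [-0.0094, 0.2826, -0.0214] rot [0.0002, -0.0028, 0.0001] rows>=2.3 fz [0.0, 0.1, 0.2] open 86.9 yaw -175.3
```

```bash
python3 -m inch '{"gripper":[87,87,87,87,87,87,87,87],"translation":[[-0.0094,0.1,-0.0214],[-0.0094,0.2,-0.0214],[-0.0094,0.28,-0.0214],[-0.0094,0.33,-0.0214],[-0.0094,0.38,-0.0214],[-0.0094,0.42,-0.0214],[-0.0094,0.42,-0.0214],[-0.0094,0.42,-0.0214]],"rotation":[[0,-0.003,0],[0,-0.003,0],[0,-0.003,0],[0,-0.003,0],[0,-0.003,0],[0,-0.003,0],[0,-0.003,0],[0,-0.003,0]]}'
python3 -c "
from h import *
plan([645,31.1,70],185.25)
shot('wrist','pics/w2.png')"
```

```text
time: 3.4
eef_pos: [645.2, 30.3, 70.1]
tool_rot: [0.477, 0.522, -0.522, -0.477]
contact_force: [-0.6, 0.1, 0.1]
opening: 86.8
t 3.4 trans [0.0019, 0.0002, 0.0004] rot [0.0001, -0.0001, -0.0] rows>=0.0 fz [-0.6, 0.1, 0.1] open 86.8 yaw -174.8
```

View pics/w2.png

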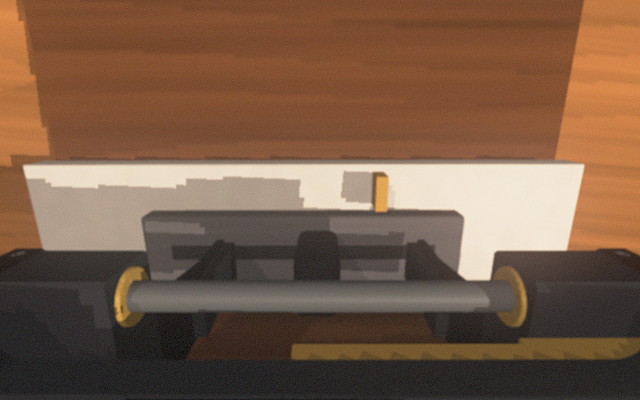

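```bash
python3 -c "
from h import *
w=camera_info('wrist')
b=unp(w,[(26,165.5),(583,163.5)],37);print(b.round(1)); m=unp(w,[(380,175),(381,211)],52); print(m.round(1), unp(w,[(316,232)],91.5))"
python3 -m inch '{"gripper":[10,10,10,10,10,10,10,10],"translation":[[0,0,0],[0,0,0],[0,0,0],[0,0,0],[0,0,0],[0,0,0],[0,0,0],[0,0,0]],"rotation":[[0,0,0],[0,0,0],[0,0,0],[0,0,0],[0,0,0],[0,0,0],[0,0,0],[0,0,0]]}'
python3 -m inch '{"gripper":[10,10,10,10,10,10,10,10],"translation":[[-0.03,0,0],[-0.06,0,0],[-0.09,0,0],[-0.11,0,0],[-0.13,0,0],[-0.15,0,0],[-0.165,0,0],[-0.165,0,0]],"rotation":[[0,0,0],[0,0,0],[0,0,0],[0,0,0],[0,0,0],[0,0,0],[0,0,0],[0,0,0]]}'
python3 -c "
from h import *
plan([645,31.1,70],185.25)
shot('wrist','pics/w3.png')"
```

```text
[[ 615.3 -132.3   37. ]
 [ 587.1  169.6   37. ]]
[[600.7  57.4  52. ]
 [619.4  60.5  52. ]] [[619.18177352  27.09627628  91.5       ]]
time: 4.25
eef_pos: [645.0, 30.2, 69.5]
tool_rot: [-0.477, -0.522, 0.522, 0.477]
contact_force: [0.5, 0.1, -0.4]
opening: 30.9
time: 5.05
eef_pos: [651.4, -37.2, 69.5]
tool_rot: [-0.477, -0.522, 0.522, 0.477]
contact_force: [5.1, -0.8, -5.5]
opening: 19.5
t 5.05 trans [0.1714, -0.0015, 0.0007] rot [0.0002, -0.0005, -0.0004] rows>=1.4 fz [5.1, -0.8, -5.5] open 19.5 yaw -174.8
```

View pics/w3.png

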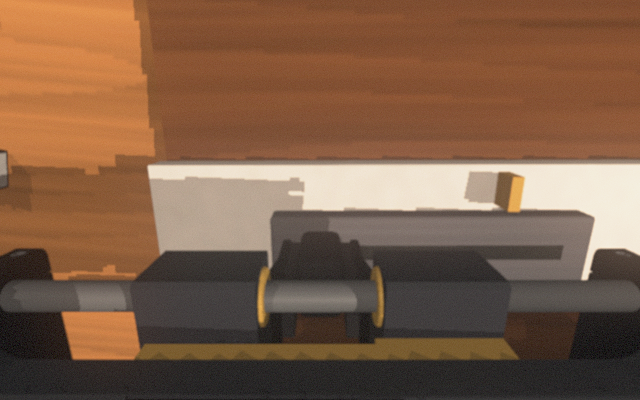

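```bash
python3 -m inch '{"gripper":[10,10,10,10,10,10,10,10],"translation":[[-0.005,0,0],[-0.01,0,0],[-0.0125,0,0],[-0.015,0,0],[-0.0175,0,0],[-0.0175,0,0],[-0.0175,0,0],[-0.0175,0,0]],"rotation":[[0,0,0],[0,0,0],[0,0,0],[0,0,0],[0,0,0],[0,0,0],[0,0,0],[0,0,0]]}'
```

```text
time: 5.9
eef_pos: [651.6, -38.8, 69.5]
tool_rot: [0.475, 0.524, -0.522, -0.477]
contact_force: [1.6, 10.1, -2.5]
opening: 19.7
```

```bash
python3 -m inch '{"gripper":[60,60,60,60,60,60,60,60],"translation":[[0.01,0,0],[0.01,0,0],[0.01,0,0],[0.01,0,0],[0.01,-0.1,0],[0.01,-0.2,0],[0.01,-0.3,0],[0.01,-0.4,0]],"rotation":[[0,0,0],[0,0,0],[0,0,0],[0,0,0],[0,0,0],[0,0,0],[0,0,0],[0,0,0]]}'
python3 -c "
from h import *
plan([600,-280,230],90)
shot('wrist','pics/w4.png')"
```

```text
time: 6.7
eef_pos: [650.9, -39.2, 231.3]
tool_rot: [-0.477, -0.522, 0.522, 0.477]
contact_force: [0.7, 0.3, 0.1]
opening: 59.4
t 6.7 trans [-0.5882, 0.0035, 0.1811] rot [0.0001, 0.5287, -0.0001] rows>=11.1 fz [0.7, 0.3, 0.1] open 59.4 yaw -174.8
```

View pics/w4.png

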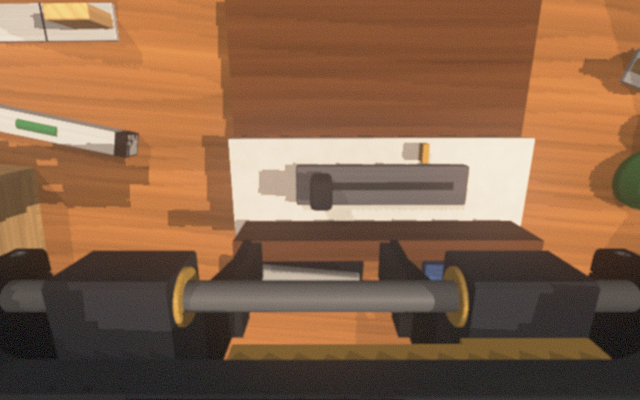

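```bash
python3 -c "
from h import *
plan([560,-320,240],185.25)"
```

```text
t 6.75 trans [-0.6771, -0.0053, 0.2961] rot [0.0028, -0.0005, -0.0002] rows>=5.9 fz [0.5, -0.1, 5.0] open 59.4 yaw -174.8
```

```bash
python3 -m inch '{"gripper":[87,87,87,87,87,87,87,87],"translation":[[-0.11,-0.02,0.05],[-0.22,-0.02,0.1],[-0.33,-0.02,0.15],[-0.44,-0.02,0.2],[-0.55,-0.02,0.25],[-0.66,-0.02,0.29],[-0.677,-0.02,0.296],[-0.677,-0.02,0.296]],"rotation":[[0,0,0],[0,0,0],[0,0,0],[0,0,0],[0,0,0],[0,0,0],[0,0,0],[0,0,0]]}'
python3 -c "
from h import *
shot('wrist','pics/w5.png')"
```

```text
time: 7.55
eef_pos: [556.6, -321.5, 237.5]
tool_rot: [-0.478, -0.521, 0.521, 0.478]
contact_force: [0.7, 1.2, -0.1]
opening: 87.2
```

View pics/w5.png

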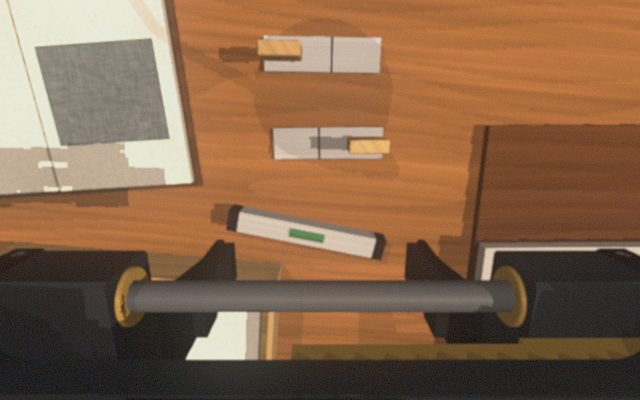

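```bash
python3 - <<'E'
from h import *
np.set_printoptions(precision=1,suppress=True)
w=camera_info("wrist")
def blade(n,tips,rears,line,hand):
    t=unp(w,tips,6).mean(0);r=unp(w,rears,6).mean(0);l=unp(w,line,6).mean(0);h=unp(w,hand,46)
    d=t-r;print(n,"tip",t,"rear",r,"line",l,"handle top",h.mean(0),"len",np.linalg.norm(d),"yaw %.1f"%np.degrees(np.arctan2(d[1],d[0])))
    u=d/np.linalg.norm(d); print("  handle est from tip",t-100*u,"from rear",r+20*u)
blade("A",[(381,37),(381,73)],[(264,36),(264,72)],[(331.5,37),(331.5,73)],[(258,40),(302,40),(258,54),(302,54)])
blade("B",[(273,128),(275,160)],[(383,127),(383,158.5)],[(319,128),(319.5,159.5)],[(349,140),(390,140),(349,153.5),(390,153.5)])
E
```

```text
A tip [ 426.3 -266.6    6. ] rear [ 436.  -386.8    6. ] line [ 430.8 -317.5    6. ] handle top [ 433.4 -366.    46. ] len 120.5217675264417 yaw 94.6
  handle est from tip [ 434.3 -366.3    6. ] from rear [ 434.4 -366.8    6. ]
B tip [ 526.8 -371.7    6. ] rear [ 514.8 -252.3    6. ] line [ 522.1 -322.1    6. ] handle top [ 516.4 -272.7   46. ] len 120.05585547136018 yaw -84.3
  handle est from tip [ 516.8 -272.2    6. ] from rear [ 516.8 -272.2    6. ]
```

```bash
python3 -c "
from h import *
plan([516.7,-272.3,150],95.7)"
```

```text
t 7.6 trans [0.1258, 0.2185, 0.0918] rot [-0.0001, 0.4969, 0.0] rows>=10.4 fz [0.8, 0.5, -0.2] open 87.1 yaw -174.9
```

```bash
python3 -m inch '{"gripper":[60,60,60,60,60,60,60,60],"translation":[[0.03,0.05,0.02],[0.06,0.1,0.04],[0.09,0.15,0.06],[0.12,0.2,0.09],[0.126,0.218,0.092],[0.126,0.218,0.092],[0.126,0.218,0.092],[0.126,0.218,0.092]],"rotation":[[0,0.045,0],[0,0.09,0],[0,0.135,0],[0,0.18,0],[0,0.225,0],[0,0.27,0],[0,0.315,0],[0,0.36,0]]}'
python3 -c "
from h import *
plan([516.7,-272.3,100],95.7)"
```

```text
time: 8.4
eef_pos: [517.9, -269.5, 150.1]
tool_rot: [-0.682, -0.185, 0.185, 0.683]
contact_force: [-0.4, 0.7, -0.2]
opening: 60.2
t 8.4 trans [-0.0062, 0.1253, -0.0048] rot [-0.0003, 0.1366, 0.0001] rows>=2.9 fz [-0.4, 0.7, -0.2] open 60.2 yaw 120.3
```

```bash
python3 -m inch '{"gripper":[60,60,60,60,60,60,60,60],"translation":[[-0.006,0.05,-0.005],[-0.006,0.1,-0.005],[-0.006,0.125,-0.005],[-0.006,0.125,-0.005],[-0.006,0.125,-0.005],[-0.006,0.125,-0.005],[-0.006,0.125,-0.005],[-0.006,0.125,-0.005]],"rotation":[[0,0.045,0],[0,0.09,0],[0,0.136,0],[0,0.136,0],[0,0.136,0],[0,0.136,0],[0,0.136,0],[0,0.136,0]]}'
python3 -c "
from h import *
plan([516.7,-272.3,21],95.7)
shot('wrist','pics/w6.png')"
```

```text
time: 9.2
eef_pos: [516.1, -275.0, 100.9]
tool_rot: [-0.706, -0.037, 0.037, 0.706]
contact_force: [0.4, 0.9, -0.2]
opening: 60.0
t 9.2 trans [0.0021, 0.1998, 0.0065] rot [0.0, 0.0017, 0.0003] rows>=1.6 fz [0.4, 0.9, -0.2] open 60.0 yaw 96.0
```

View pics/w6.png

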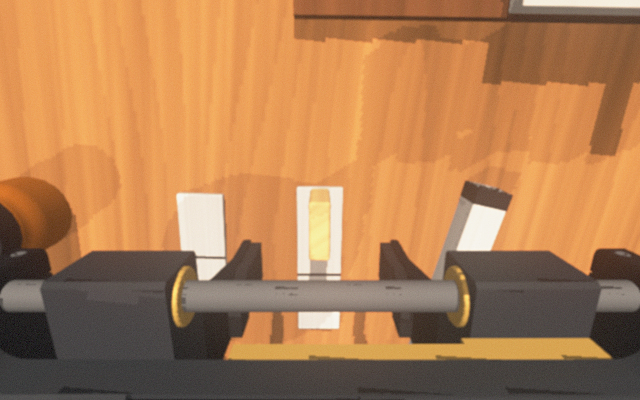

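```bash
python3 -m inch '{"gripper":[60,60,60,60,5,5,5,5],"translation":[[0.002,0.06,0.006],[0.002,0.12,0.006],[0.002,0.17,0.006],[0.002,0.2,0.006],[0.002,0.2,0.006],[0.002,0.2,0.006],[0.002,0.2,0.006],[0.002,0.2,0.006]],"rotation":[[0,0.002,0],[0,0.002,0],[0,0.002,0],[0,0.002,0],[0,0.002,0],[0,0.002,0],[0,0.002,0],[0,0.002,0]]}'
python3 -m inch '{"gripper":[5,5,5,5,5,5,5,5],"translation":[[0,0,0],[0,0,0],[0,0,0],[0,0,0],[0,0,0],[0,0,0],[0,0,0],[0,0,0]],"rotation":[[0,0,0],[0,0,0],[0,0,0],[0,0,0],[0,0,0],[0,0,0],[0,0,0],[0,0,0]]}'
python3 -c "
from h import *
plan([516.7,-272.3,100],95.7)"
```

```text
time: 10.05
eef_pos: [516.9, -272.8, 21.3]
tool_rot: [0.706, 0.035, -0.034, -0.706]
contact_force: [0.4, 0.2, 0.4]
opening: 36.0
time: 10.85
eef_pos: [516.4, -272.5, 20.5]
tool_rot: [-0.706, -0.034, 0.034, 0.706]
contact_force: [-1.5, 0.8, 5.0]
opening: 13.7
t 10.85 trans [0.0009, -0.1986, 0.0004] rot [-0.0, -0.0006, 0.0] rows>=1.6 fz [-1.5, 0.8, 5.0] open 13.7 yaw 95.6
```

```bash
cat >> h.py <<'E'
S0=np.array([601,18.6]);SY=np.radians(5.25)
def SW(x,y):
    c,s=np.cos(SY),np.sin(SY); return [S0[0]+c*x-s*y,S0[1]+s*x+c*y]
def WS(X,Y):
    c,s=np.cos(SY),np.sin(SY); a,b=X-S0[0],Y-S0[1]; return (c*a+s*b,-s*a+c*b)
E
python3 -c "
from h import *
plan([516.7,-272.3,70],95.7)
plan(SW(-130,-105)+[70],185.25)"
```

```text
t 10.85 trans [0.0009, -0.1236, 0.0004] rot [-0.0, -0.0006, 0.0] rows>=1.0 fz [-1.5, 0.8, 5.0] open 13.7 yaw 95.6
t 10.85 trans [-0.0451, -0.1236, 0.4431] rot [0.0, -0.4981, 0.0] rows>=10.4 fz [-1.5, 0.8, 5.0] open 13.7 yaw 95.6
```

```bash
python3 -m inch '{"gripper":[5,5,5,5,5,5,5,5],"translation":[[0,-0.04,0],[0,-0.08,0],[0,-0.124,0.02],[-0.01,-0.124,0.08],[-0.02,-0.124,0.15],[-0.03,-0.124,0.22],[-0.04,-0.124,0.29],[-0.045,-0.124,0.36]],"rotation":[[0,0,0],[0,0,0],[0,-0.04,0],[0,-0.08,0],[0,-0.12,0],[0,-0.16,0],[0,-0.2,0],[0,-0.24,0]]}'
python3 -c "
from h import *
plan(SW(-130,-105)+[70],185.25)"
```

```text
time: 11.65
eef_pos: [484.3, -130.3, 71.2]
tool_rot: [0.644, 0.294, -0.293, -0.643]
contact_force: [-0.1, 0.8, -1.0]
opening: 14.1
t 11.65 trans [0.0561, 0.003, 0.0591] rot [0.0004, -0.2567, 0.0002] rows>=5.4 fz [-0.1, 0.8, -1.0] open 14.1 yaw 139.0
```

```bash
python3 -m inch '{"gripper":[5,5,5,5,5,5,5,5],"translation":[[0.02,0,0.02],[0.04,0,0.04],[0.056,0.003,0.059],[0.056,0.003,0.059],[0.056,0.003,0.059],[0.056,0.003,0.059],[0.056,0.003,0.059],[0.056,0.003,0.059]],"rotation":[[0,-0.04,0],[0,-0.08,0],[0,-0.12,0],[0,-0.16,0],[0,-0.2,0],[0,-0.24,0],[0,-0.257,0],[0,-0.257,0]]}'
python3 -c "
from h import *
s=state();print(WS(*s['eef_pos'][:2]))
plan(SW(-120,-105)+[34],185.25)
shot('wrist','pics/w7.png')
shot('scene','pics/s7.png')"
```

```text
time: 12.45
eef_pos: [481.8, -99.0, 69.9]
tool_rot: [0.478, 0.522, -0.521, -0.477]
contact_force: [-0.9, 0.5, -1.2]
opening: 13.9
(np.float64(-129.44299478842058), np.float64(-106.17255715236622))
t 12.45 trans [0.003, 0.0897, -0.0235] rot [0.0005, -0.0011, -0.0001] rows>=0.7 fz [-0.9, 0.5, -1.2] open 13.9 yaw -175.0
```

View pics/w7.png

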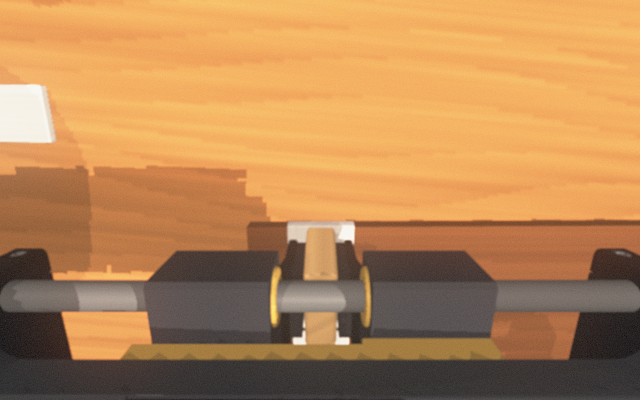

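View pics/s7.png

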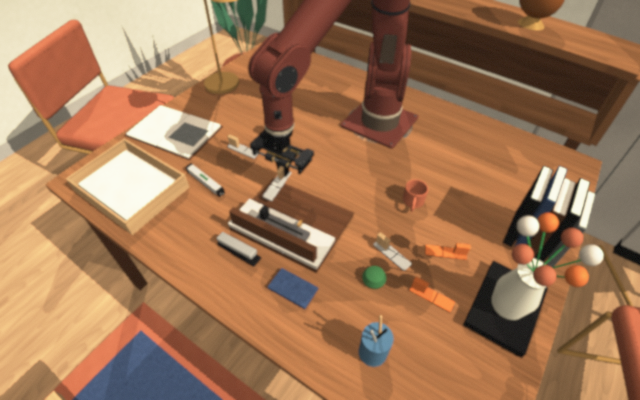

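```bash
python3 -m inch '{"gripper":[5,5,5,5,5,5,5,5],"translation":[[0.003,0.02,-0.01],[0.003,0.04,-0.0235],[0.003,0.06,-0.0235],[0.003,0.075,-0.0235],[0.003,0.0897,-0.0235],[0.003,0.0897,-0.0235],[0.003,0.0897,-0.0235],[0.003,0.0897,-0.0235]],"rotation":[[0,-0.001,0],[0,-0.001,0],[0,-0.001,0],[0,-0.001,0],[0,-0.001,0],[0,-0.001,0],[0,-0.001,0],[0,-0.001,0]]}'
python3 -c "
from h import *
s=state();print(WS(*s['eef_pos'][:2]))
plan(SW(-50,-105)+[34],185.25)
ci,_=shot('wrist','pics/w8.png')
shot('side','pics/s8.png')
i=cv2.imread('pics/s8.png');cv2.imwrite('pics/s8c.png',cv2.resize(i[180:330,250:450],None,fx=4,fy=4,interpolation=cv2.INTER_CUBIC))"
```

```text
time: 13.35
eef_pos: [490.5, -96.5, 32.6]
tool_rot: [-0.477, -0.522, 0.522, 0.477]
contact_force: [-0.2, 0.5, -1.2]
opening: 13.6
(np.float64(-120.52401651292801), np.float64(-104.55361553405469))
t 13.35 trans [-0.001, -0.0035, -0.1763] rot [-0.0001, -0.0002, -0.0001] rows>=1.4 fz [-0.2, 0.5, -1.2] open 13.6 yaw -174.8
```

View pics/w8.png

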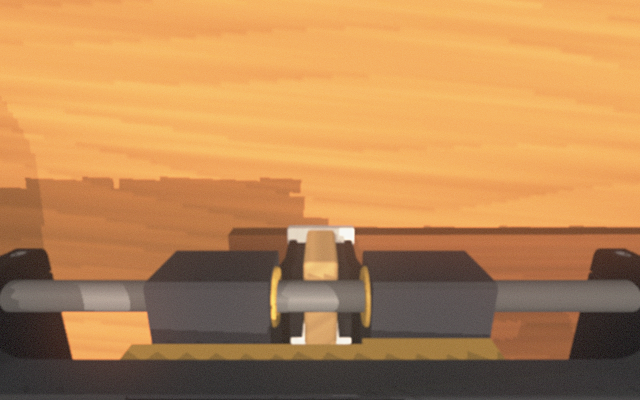

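View pics/s8c.png

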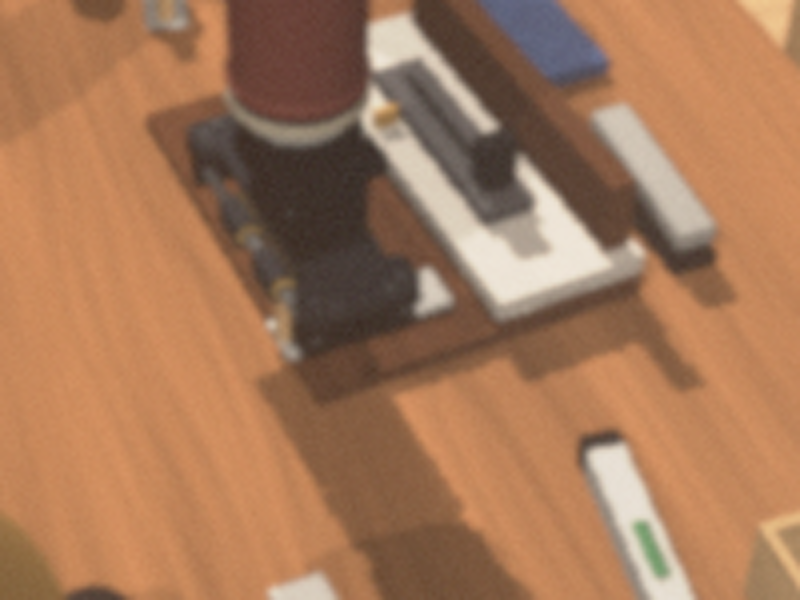

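```bash
python3 -m inch '{"gripper":[5,5,5,5,5,5,5,5],"translation":[[0,-0.002,-0.02],[0,-0.002,-0.045],[0,-0.002,-0.07],[0,-0.002,-0.095],[0,-0.002,-0.12],[0,-0.002,-0.145],[0,-0.002,-0.165],[0,-0.002,-0.165]],"rotation":[[0,0,0],[0,0,0],[0,0,0],[0,0,0],[0,0,0],[0,0,0],[0,0,0],[0,0,0]]}'
python3 -c "
from h import *
s=state();print(WS(*s['eef_pos'][:2]))
plan(SW(-50,-105)+[34],185.25)"
```

```text
time: 14.25
eef_pos: [557.5, -90.3, 33.6]
tool_rot: [-0.477, -0.522, 0.522, 0.476]
contact_force: [0.7, -0.7, -1.2]
opening: 13.8
(np.float64(-53.27684202692091), np.float64(-104.48799483722071))
t 14.25 trans [-0.0013, -0.0009, -0.0082] rot [0.0001, 0.0, -0.0002] rows>=0.1 fz [0.7, -0.7, -1.2] open 13.8 yaw -174.7
```

```bash
python3 -m inch '{"gripper":[5,5,36,36,36,36,36,36],"translation":[[0,0.001,-0.0075],[0,0.002,-0.0075],[0,0.002,-0.0075],[0,0.002,-0.0075],[0,0.002,-0.0075],[0,-0.1,-0.0075],[0,-0.2,-0.0075],[0,-0.3,-0.0075]],"rotation":[[0,0,0],[0,0,0],[0,0,0],[0,0,0],[0,0,0],[0,0,0],[0,0,0],[0,0,0]]}'
python3 -m inch '{"gripper":[36,36,36,36,36,36,36,36],"translation":[[0,-0.1,-0.1],[0,-0.14,-0.2],[0,-0.14,-0.25],[0,-0.14,-0.25],[0,-0.14,-0.25],[0,-0.14,-0.25],[0,-0.14,-0.25],[0,-0.14,-0.25]],"rotation":[[0,0,0],[0,0,0],[0,0,0],[0,0,0],[0,0,0],[0,0,0],[0,0,0],[0,0,0]]}'
python3 -c "
from h import *
ci,_=shot('wrist','pics/w9.png')
i=cv2.imread('pics/w9.png');cv2.imwrite('pics/w9c.png',cv2.resize(i[60:240,220:440],None,fx=3.3,fy=3.3,interpolation=cv2.INTER_CUBIC))"
```

```text
time: 15.05
eef_pos: [559.0, -90.4, 155.1]
tool_rot: [-0.477, -0.522, 0.522, 0.477]
contact_force: [1.2, 0.3, 0.2]
opening: 35.7
time: 15.85
eef_pos: [658.4, -81.2, 209.8]
tool_rot: [0.477, 0.522, -0.522, -0.477]
contact_force: [0.1, -0.1, -0.8]
opening: 36.1
```

View pics/w9.png

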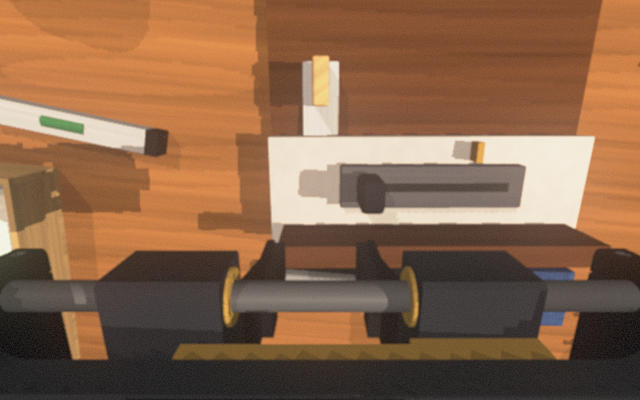

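View pics/w9c.png

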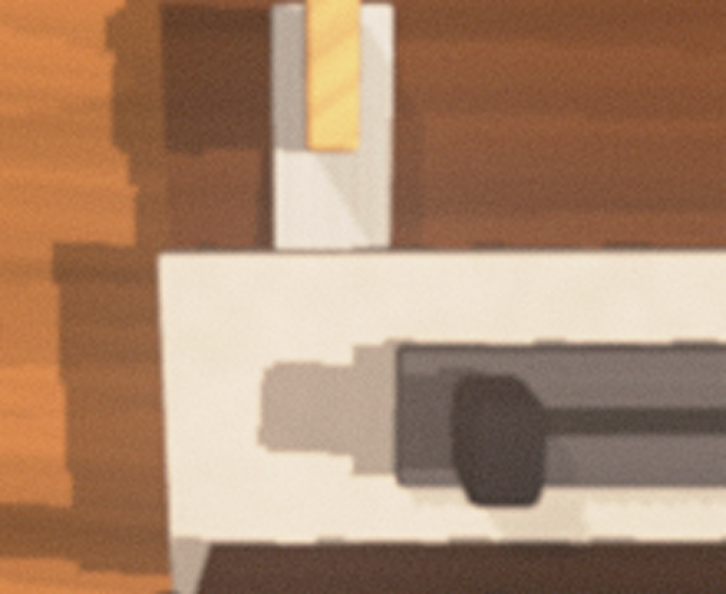

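```bash
python3 - <<'E'
from h import *
np.set_printoptions(precision=1,suppress=True)
w=camera_info("wrist");print(w['T'][:3,3], WS(*w['T'][:2,3]))
C=lambda L:[(220+u/3.3,60+v/3.3) for u,v in L]
for n,L,z in [("rear",C([(272,4),(392,4)]),18),("edge top",C([(160,255),(330,252),(726,250)]),37),("blade side",C([(274,100),(392,100),(275,240),(390,240)]),18),("handle top",C([(307,150),(360,150)]),58)]:
    print(n,[tuple(np.round(WS(*p[:2]),1)) for p in unp(w,L,z)])
E
```

```text
[583.  -87.3 362.3] (np.float64(-27.61745311601743), np.float64(-103.81586436911186))
rear [(np.float64(-67.8), np.float64(-119.7)), (np.float64(-67.7), np.float64(-85.9))]
edge top [(np.float64(0.1), np.float64(-151.4)), (np.float64(-0.6), np.float64(-103.5)), (np.float64(-0.9), np.float64(7.9))]
blade side [(np.float64(-42.1), np.float64(-119.5)), (np.float64(-42.0), np.float64(-85.6)), (np.float64(-2.6), np.float64(-119.8)), (np.float64(-2.5), np.float64(-85.7))]
handle top [(np.float64(-28.2), np.float64(-109.4)), (np.float64(-28.1), np.float64(-95.8))]
```

```bash
python3 -c "
from h import *
print(state()['joint_pos'].round(2))
plan([434.4,-366.5,150],274.6)"
```

```text
[-0.41  0.42  0.64  1.49 -0.26  1.32  1.91]
t 15.9 trans [-0.6595, 0.1493, 0.6228] rot [0.0001, -0.4966, 0.0] rows>=10.4 fz [0.5, 0.1, -0.1] open 36.0 yaw -174.8
```

```bash
python3 -c "
from h import *
plan([434.4,-366.5,150],94.6)"
```

```text
t 15.9 trans [-0.6595, 0.1493, 0.6228] rot [-0.0, 0.5034, 0.0001] rows>=10.5 fz [0.5, 0.1, -0.1] open 36.0 yaw -174.8
```

```bash
python3 -m inch '{"gripper":[60,60,60,60,60,60,60,60],"translation":[[-0.08,0,0.08],[-0.16,0.02,0.16],[-0.24,0.04,0.24],[-0.32,0.06,0.32],[-0.4,0.08,0.4],[-0.48,0.1,0.48],[-0.56,0.12,0.55],[-0.63,0.14,0.6]],"rotation":[[0,0.04,0],[0,0.08,0],[0,0.12,0],[0,0.16,0],[0,0.2,0],[0,0.24,0],[0,0.28,0],[0,0.32,0]]}'
python3 -c "
from h import *
plan([434.4,-366.5,110],94.6)"
```

```text
time: 16.7
eef_pos: [440.7, -355.6, 153.9]
tool_rot: [0.67, 0.226, -0.225, -0.67]
contact_force: [0.5, -0.7, -0.5]
opening: 59.8
t 16.7 trans [-0.0291, 0.1097, -0.012] rot [0.0, 0.1813, 0.0004] rows>=3.8 fz [0.5, -0.7, -0.5] open 59.8 yaw 127.2
```

```bash
python3 -m inch '{"gripper":[60,60,60,60,60,60,60,60],"translation":[[-0.029,0,-0.012],[-0.029,0.03,-0.012],[-0.029,0.06,-0.012],[-0.029,0.09,-0.012],[-0.029,0.109,-0.012],[-0.029,0.109,-0.012],[-0.029,0.109,-0.012],[-0.029,0.109,-0.012]],"rotation":[[0,0.045,0],[0,0.09,0],[0,0.135,0],[0,0.181,0],[0,0.181,0],[0,0.181,0],[0,0.181,0],[0,0.181,0]]}'
python3 -c "
from h import *
shot('wrist','pics/w10.png')
plan([434.4,-366.5,21],94.6)"
```

```text
time: 17.5
eef_pos: [436.9, -365.1, 110.8]
tool_rot: [0.707, 0.032, -0.031, -0.706]
contact_force: [0.0, -0.3, -0.1]
opening: 59.6
t 17.55 trans [-0.0068, 0.2244, -0.003] rot [0.0001, 0.0029, 0.0003] rows>=1.8 fz [-0.9, 0.2, 0.1] open 60.2 yaw 95.1
```

View pics/w10.png

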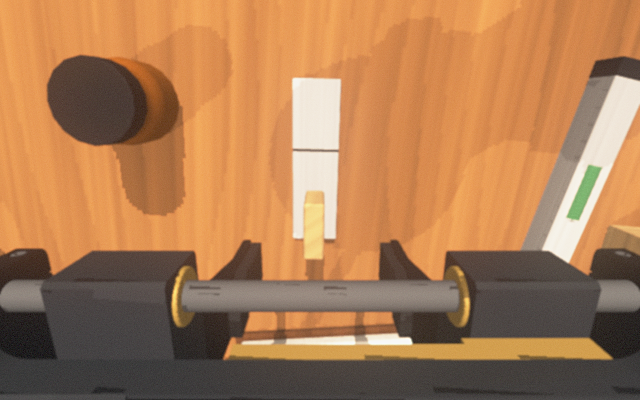

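```bash
python3 -c "
from h import *
w=camera_info('wrist')
p=unp(w,[(316.5,150.5),(316.5,78.5),(314,240)],6);print(p.round(1)); d=p[1]-p[2];print(np.degrees(np.arctan2(d[1],d[0])));u=d/np.linalg.norm(d);print(p[1]-100*u)
print(unp(w,[(314,225)],46), unp(w,[(100,100)],60))"
python3 -m inch '{"gripper":[60,60,60,60,5,5,5,5],"translation":[[-0.0065,0.06,-0.003],[-0.0065,0.12,-0.003],[-0.0065,0.18,-0.003],[-0.0065,0.223,-0.003],[-0.0065,0.223,-0.003],[-0.0065,0.223,-0.003],[-0.0065,0.223,-0.003],[-0.0065,0.223,-0.003]],"rotation":[[0,0.002,0],[0,0.002,0],[0,0.002,0],[0,0.002,0],[0,0.002,0],[0,0.002,0],[0,0.002,0],[0,0.002,0]]}'
python3 -m inch '{"gripper":[5,5,5,5,5,5,5,5],"translation":[[0,0,0],[0,0,0],[0,0,0],[0,0,0],[0,0,0],[0,0,0],[0,0,0],[0,0,0]],"rotation":[[0,0,0],[0,0,0],[0,0,0],[0,0,0],[0,0,0],[0,0,0],[0,0,0],[0,0,0]]}'
python3 -c "
from h import *
plan(SW(-130,-35)+[70],5.25)"
```

```text
[[ 429.9 -320.6    6. ]
 [ 425.6 -270.5    6. ]
 [ 434.  -391.7    6. ]]
93.93944682909982
[ 432.48631738 -370.23714286    6.        ]
[[ 432.43899241 -365.03452649   46.        ]] [[ 305.65704674 -296.35437779   60.        ]]
time: 18.35
eef_pos: [434.8, -366.6, 22.0]
tool_rot: [0.707, 0.03, -0.028, -0.706]
contact_force: [-1.3, -0.6, 0.3]
opening: 36.0
time: 19.15
eef_pos: [434.2, -366.3, 21.1]
tool_rot: [-0.706, -0.029, 0.029, 0.707]
contact_force: [-1.2, 0.4, 5.8]
opening: 13.5
t 19.15 trans [0.1701, -0.1221, 0.8342] rot [-0.0001, 0.4969, 0.0] rows>=10.4 fz [-1.2, 0.4, 5.8] open 13.5 yaw 94.7
```

```bash
python3 -m inch '{"gripper":[5,5,5,5,5,5,5,5],"translation":[[0,-0.06,0],[0,-0.12,0],[0,-0.18,0.02],[0.02,-0.185,0.1],[0.04,-0.185,0.2],[0.06,-0.185,0.3],[0.08,-0.185,0.4],[0.1,-0.185,0.5]],"rotation":[[0,0,0],[0,0,0],[0,0,0],[0,0.04,0],[0,0.08,0],[0,0.12,0],[0,0.16,0],[0,0.2,0]]}'
python3 -c "
from h import *
plan(SW(-130,-35)+[95],5.25)"
```

```text
time: 19.95
eef_pos: [457.5, -161.9, 94.7]
tool_rot: [-0.68, 0.193, -0.193, 0.68]
contact_force: [1.5, -0.0, -2.1]
opening: 14.0
t 19.95 trans [-0.1386, -0.0008, 0.3072] rot [-0.0, 0.2952, -0.0001] rows>=6.2 fz [1.5, -0.0, -2.1] open 14.0 yaw 58.4
```

```bash
python3 -m inch '{"gripper":[5,5,5,5,5,5,5,5],"translation":[[-0.03,0,0.07],[-0.06,0,0.14],[-0.09,0,0.21],[-0.12,0,0.28],[-0.1386,0,0.3072],[-0.1386,0,0.3072],[-0.1386,0,0.3072],[-0.1386,0,0.3072]],"rotation":[[0,0.045,0],[0,0.09,0],[0,0.135,0],[0,0.18,0],[0,0.225,0],[0,0.27,0],[0,0.295,0],[0,0.295,0]]}'
python3 -c "
from h import *
plan(SW(-122,-35)+[34.5],5.25)
shot('wrist','pics/w11.png')"
```

```text
time: 20.75
eef_pos: [474.0, -29.6, 94.7]
tool_rot: [0.524, -0.475, 0.475, -0.524]
contact_force: [0.4, -0.2, -0.4]
opening: 13.8
t 20.75 trans [-0.0033, 0.1505, 0.0222] rot [0.0001, 0.0016, -0.0] rows>=1.2 fz [0.4, -0.2, -0.4] open 13.8 yaw 5.5
```

View pics/w11.png

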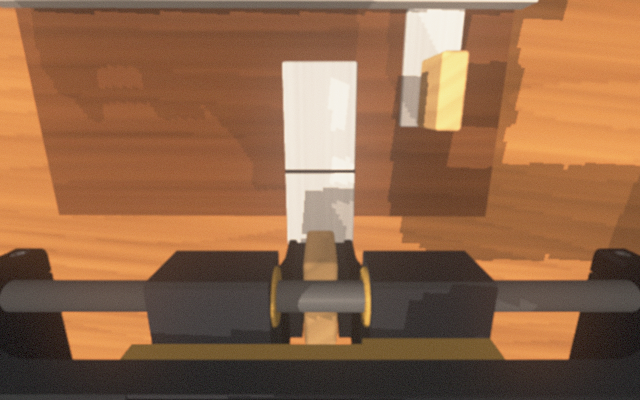

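```bash
python3 -c "
from h import *
w=camera_info('wrist');s=state();t=np.array(WS(*s['eef_pos'][:2]));print(t)
for z in (78.5,80.5): print([ (np.array(WS(*p[:2]))-t).round(1).tolist() for p in unp(w,[(284,171.5),(355,171.5),(283,62),(356,62)],z)])"
python3 -m inch '{"gripper":[5,5,5,5,5,5,5,5],"translation":[[-0.003,0.05,0.022],[-0.003,0.1,0.022],[-0.003,0.12,0.022],[-0.003,0.14,0.022],[-0.003,0.15,0.022],[-0.003,0.15,0.022],[-0.003,0.15,0.022],[-0.003,0.15,0.022]],"rotation":[[0,0.001,0],[0,0.001,0],[0,0.001,0],[0,0.001,0],[0,0.001,0],[0,0.001,0],[0,0.001,0],[0,0.001,0]]}'
python3 -c "
from h import *
plan(SW(-62,-35)+[34.5],5.25)
shot('wrist','pics/w12.png')"
```

```text
[-130.8959874   -36.54405401]
[[44.1, 19.3], [44.3, -15.8], [94.6, 18.6], [94.8, -14.6]]
[[44.5, 19.1], [44.7, -15.6], [94.3, 18.4], [94.5, -14.4]]
time: 21.6
eef_pos: [483.2, -27.7, 35.4]
tool_rot: [-0.523, 0.476, -0.476, 0.523]
contact_force: [-0.7, 0.1, -0.7]
opening: 13.8
t 21.6 trans [-0.0003, 0.0022, 0.1489] rot [-0.0002, 0.0009, -0.0001] rows>=1.2 fz [-0.7, 0.1, -0.7] open 13.8 yaw 5.4
```

View pics/w12.png

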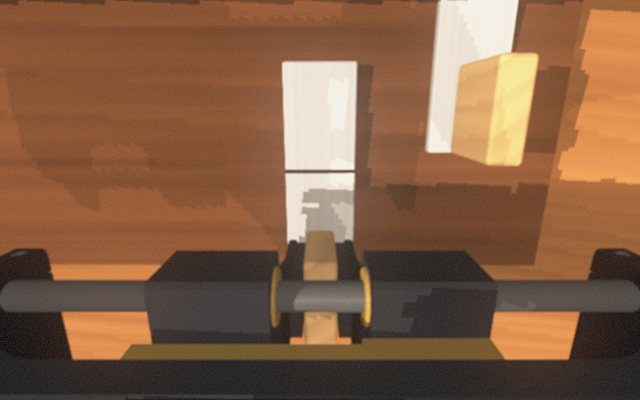

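```bash
python3 -c "
import cv2
i=cv2.imread('pics/w12.png');cv2.imwrite('pics/w12c.png',cv2.resize(i[40:260,240:400],None,fx=2.7,fy=2.7,interpolation=cv2.INTER_CUBIC))"
```

```text
(no output)
```

View pics/w12c.png

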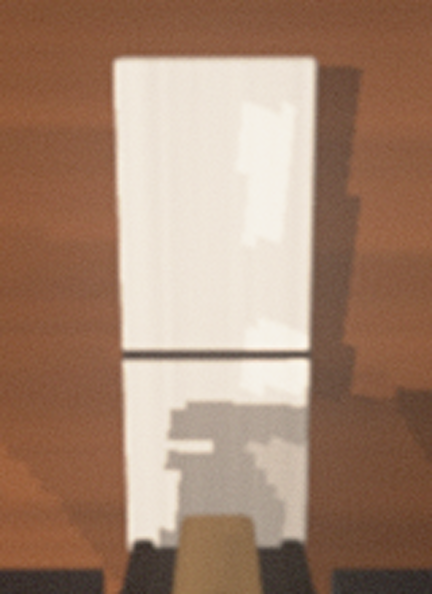

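```bash
python3 -m inch '{"gripper":[5,5,5,5,5,5,5,5],"translation":[[0.002,0.002,0.02],[0.004,0.002,0.045],[0.004,0.002,0.07],[0.004,0.002,0.095],[0.004,0.002,0.12],[0.004,0.002,0.145],[0.004,0.002,0.145],[0.004,0.002,0.145]],"rotation":[[0,0.0005,0],[0,0.0005,0],[0,0.0005,0],[0,0.0005,0],[0,0.0005,0],[0,0.0005,0],[0,0.0005,0],[0,0.0005,0]]}'
python3 -c "
from h import *
plan(SW(-50,-36.5)+[34],5.25)
shot('wrist','pics/w13.png')
i=cv2.imread('pics/w13.png');cv2.imwrite('pics/w13c.png',cv2.resize(i[60:260,240:540],None,fx=2.66,fy=2.66,interpolation=cv2.INTER_CUBIC))"
```

```text
time: 22.45
eef_pos: [540.6, -24.3, 33.9]
tool_rot: [0.523, -0.476, 0.476, -0.522]
contact_force: [-0.4, -0.4, -0.3]
opening: 14.1
t 22.45 trans [-0.0016, -0.0002, 0.0351] rot [0.0002, 0.0003, 0.0002] rows>=0.3 fz [-0.4, -0.4, -0.3] open 14.1 yaw 5.3
```

View pics/w13c.png

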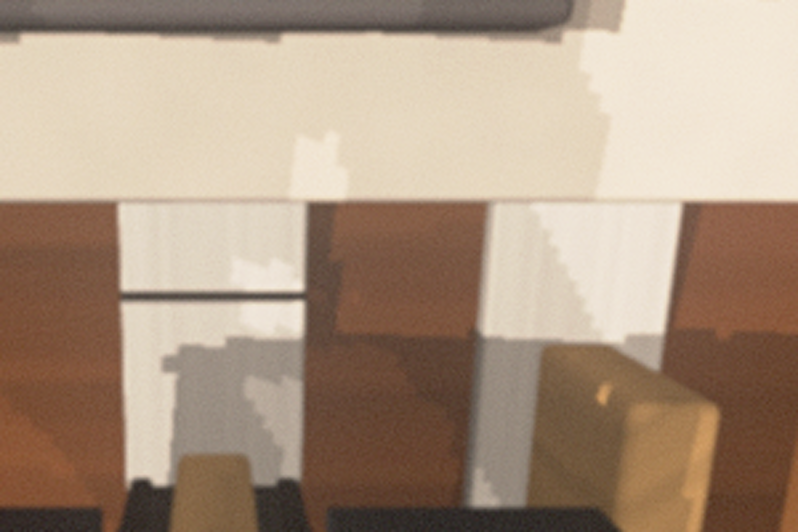

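```bash
python3 -c "
from h import *
w=camera_info('wrist');s=state();t=np.array(WS(*s['eef_pos'][:2]));print(t)
C=lambda L:[(240+u/2.66,60+v/2.66) for u,v in L]
f=lambda L,z:[ (np.array(WS(*p[:2]))).round(1).tolist() for p in unp(w,C(L),z)]
print('line',f([(121,296),(306,296)],19.3),'edge',f([(120,200),(306,200),(680,200)],37),'A sides',f([(118,205),(305,205),(126,480),(303,480)],19.3),'B sides',f([(488,205),(683,205),(470,480),(640,480)],18), 'B handle top front',f([(543,347),(606,347)],58))"
```

```text
[-64.32479529 -37.08624054]
line [[-19.7, -19.0], [-19.7, -53.1]] edge [[-0.9, -21.1], [-0.9, -50.9], [-0.9, -110.8]] A sides [[-3.2, -18.9], [-3.2, -52.5], [-56.1, -18.9], [-56.1, -53.5]] B sides [[-3.3, -85.7], [-3.3, -121.0], [-56.7, -86.5], [-56.7, -120.0]] B handle top front [[-20.0, -83.5], [-20.0, -92.6]]
```

```bash
python3 -m inch '{"gripper":[5,5,5,5,5,5,5,5],"translation":[[0,0,0.015],[0,0,0.03],[0,0,0.04],[0,0,0.0465],[0,0,0.0465],[0,0.002,0.0465],[0,0.002,0.0465],[0,0.002,0.0465]],"rotation":[[0,0,0],[0,0,0],[0,0,0],[0,0,0],[0,0,0],[0,0,0],[0,0,0],[0,0,0]]}'
python3 -c "
from h import *
s=state();print(WS(*s['eef_pos'][:2]))"
python3 -m inch '{"gripper":[36,36,36,36,36,36,36,36],"translation":[[0,0,0],[0,0,0],[0,0,0],[0,-0.1,0],[0,-0.2,0],[0,-0.3,0],[0,-0.35,0],[0,-0.35,0]],"rotation":[[0,0,0],[0,0,0],[0,0,0],[0,0,0],[0,0,0],[0,0,0],[0,0,0],[0,0,0]]}'
python3 -c "
from h import *
shot('wrist','pics/w14.png')"
```

```text
time: 23.3
eef_pos: [559.0, -22.2, 33.2]
tool_rot: [0.523, -0.476, 0.476, -0.523]
contact_force: [-0.5, -0.1, -1.4]
opening: 13.8
(np.float64(-45.516040446183055), np.float64(-36.82053720728031))
time: 24.1
eef_pos: [560.9, -22.4, 176.1]
tool_rot: [-0.521, 0.475, -0.477, 0.524]
contact_force: [0.3, 0.3, -1.4]
opening: 35.9
```

View pics/w14.png

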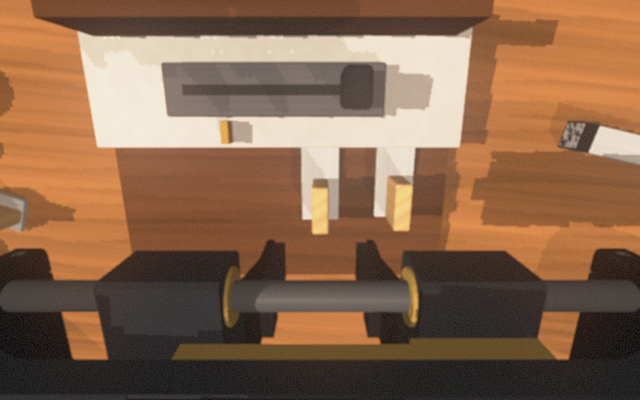

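```bash
python3 -c "
from h import *
plan([508,275,150],77)"
```

```text
t 24.15 trans [-0.7514, 0.061, -0.0603] rot [-0.0008, -0.3981, 0.0002] rows>=8.3 fz [0.3, 0.9, -0.3] open 36.2 yaw 5.3
```

```bash
python3 -m inch '{"gripper":[60,60,60,60,60,60,60,60],"translation":[[-0.1,0,-0.008],[-0.2,0.01,-0.015],[-0.3,0.02,-0.023],[-0.4,0.03,-0.03],[-0.5,0.04,-0.04],[-0.6,0.05,-0.05],[-0.7,0.06,-0.06],[-0.75,0.06,-0.06]],"rotation":[[0,-0.045,0],[0,-0.09,0],[0,-0.135,0],[0,-0.18,0],[0,-0.225,0],[0,-0.27,0],[0,-0.315,0],[0,-0.36,0]]}'
python3 -m inch '{"gripper":[60,60,60,60,60,60,60,60],"translation":[[0,0,0],[0,0,0],[0,0,0],[0,0,0],[0,0,0],[0,0,0],[0,0,0],[0,0,0]],"rotation":[[0,-0.038,0],[0,-0.038,0],[0,-0.038,0],[0,-0.038,0],[0,-0.038,0],[0,-0.038,0],[0,-0.038,0],[0,-0.038,0]]}'
python3 -c "
from h import *
shot('wrist','pics/w15.png');print(state()['joint_pos'].round(2))"
```

```text
time: 24.95
eef_pos: [504.8, 278.2, 147.0]
tool_rot: [0.698, -0.119, 0.117, -0.697]
contact_force: [-0.6, -0.2, -0.3]
opening: 60.0
time: 25.75
eef_pos: [507.6, 274.3, 149.3]
tool_rot: [-0.703, 0.08, -0.08, 0.703]
contact_force: [0.3, 0.8, -0.7]
opening: 60.0
[-1.32  0.34  0.9   1.79 -0.29  1.16 -0.55]
```

View pics/w15.png

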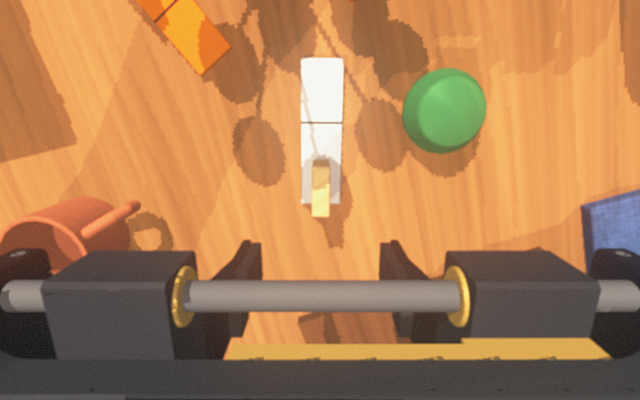

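```bash
python3 -c "
from h import *
w=camera_info('wrist')
t=unp(w,[(301,59),(343,58)],6).mean(0);l=unp(w,[(302,123),(342,123)],6).mean(0);r=unp(w,[(302,203.5),(340,203.5)],6).mean(0);h=unp(w,[(312,187),(330,187)],46)
d=t-r;u=d/np.linalg.norm(d);yw=np.degrees(np.arctan2(d[1],d[0]));print(t,l,r,np.linalg.norm(d),yw);H=(t-100*u+r+20*u)/2;print('H',H,l-50*u,h, unp(w,[(312,216.5),(329,216.5)],46), unp(w,[(444,110)],20),unp(w,[(70,210)],60))
plan(list(H[:2])+[100],yw);plan(list(H[:2])+[21],yw)"
```

```text
[533.81033448 384.09024801   6.        ] [522.51425661 335.35465564   6.        ] [505.86359349 267.4973119    6.        ] 119.8955090129632 76.52079263870803
H [510.51326496 286.89559701   6.        ] [510.85963284 286.73192695   6.        ] [[504.68781077 292.74633681  46.        ]
 [518.00961544 289.64165961  46.        ]] [[499.18488491 269.84840634  46.        ]
 [512.07833575 266.84543505  46.        ]] [[618.47627737 323.91208635  20.        ]] [[328.54031154 319.3710623   60.        ]]
t 25.8 trans [0.0001, 0.1233, 0.0323] rot [-0.0, 0.0023, 0.0] rows>=1.0 fz [-0.6, -0.7, -0.1] open 60.1 yaw 76.9
t 25.8 trans [0.0001, 0.3208, 0.0323] rot [-0.0, 0.0023, 0.0] rows>=2.6 fz [-0.6, -0.7, -0.1] open 60.1 yaw 76.9
```

```bash
python3 -m inch '{"gripper":[60,60,60,60,60,60,5,5],"translation":[[0,0.06,0.032],[0,0.12,0.032],[0,0.18,0.032],[0,0.24,0.032],[0,0.29,0.032],[0,0.32,0.032],[0,0.32,0.032],[0,0.32,0.032]],"rotation":[[0,0.002,0],[0,0.002,0],[0,0.002,0],[0,0.002,0],[0,0.002,0],[0,0.002,0],[0,0.002,0],[0,0.002,0]]}'
python3 -m inch '{"gripper":[5,5,5,5,5,5,5,5],"translation":[[0,0,0],[0,0,0],[0,0,0],[0,0,0],[0,0,0],[0,0,0],[0,0,0],[0,0,0]],"rotation":[[0,0,0],[0,0,0],[0,0,0],[0,0,0],[0,0,0],[0,0,0],[0,0,0],[0,0,0]]}'
python3 -c "
from h import *
plan(SW(-130,105)+[70],5.25)
shot('wrist','pics/w16.png')"
```

```text
time: 26.6
eef_pos: [510.9, 286.8, 21.9]
tool_rot: [-0.702, 0.082, -0.083, 0.702]
contact_force: [-1.0, 0.4, 0.6]
opening: 50.9
time: 27.4
eef_pos: [510.5, 286.9, 21.5]
tool_rot: [-0.702, 0.083, -0.083, 0.702]
contact_force: [-1.5, 0.7, 4.3]
opening: 14.0
t 27.4 trans [-0.0164, -0.1214, -0.4552] rot [-0.0001, 0.3964, -0.0] rows>=8.3 fz [-1.5, 0.7, 4.3] open 14.0 yaw 76.6
```

View pics/w16.png

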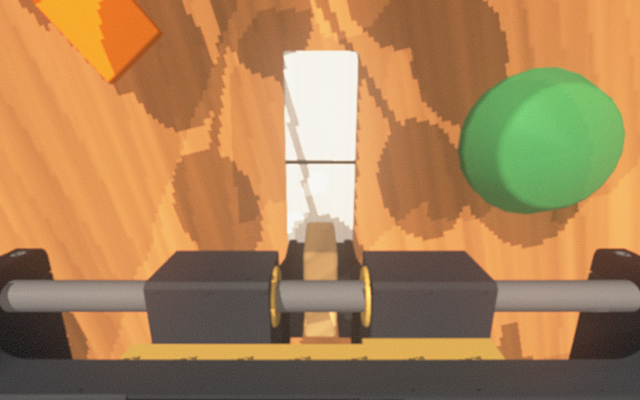

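```bash
python3 -m inch '{"gripper":[5,5,5,5,5,5,5,5],"translation":[[0,-0.06,0],[0,-0.12,0],[0,-0.17,-0.05],[0,-0.17,-0.12],[-0.003,-0.17,-0.2],[-0.006,-0.17,-0.3],[-0.01,-0.17,-0.4],[-0.016,-0.17,-0.455]],"rotation":[[0,0,0],[0,0,0],[0,0,0],[0,0.04,0],[0,0.08,0],[0,0.12,0],[0,0.16,0],[0,0.2,0]]}'
python3 -m inch '{"gripper":[5,5,5,5,5,5,5,5],"translation":[[0,0,0],[0,0,0],[0,0,0],[0,0,0],[0,0,0],[0,0,0],[0,0,0],[0,0,0]],"rotation":[[0,0.045,0],[0,0.09,0],[0,0.135,0],[0,0.18,0],[0,0.196,0],[0,0.196,0],[0,0.196,0],[0,0.196,0]]}'
python3 -c "
from h import *
s=state();print(WS(*s['eef_pos'][:2]))
plan(SW(-122,105)+[35],5.25)
shot('wrist','pics/w17.png')"
```

```text
time: 28.25
eef_pos: [460.7, 107.9, 88.6]
tool_rot: [0.641, -0.299, 0.298, -0.641]
contact_force: [0.4, 0.3, 0.0]
opening: 14.0
time: 29.05
eef_pos: [461.9, 111.2, 89.2]
tool_rot: [0.523, -0.476, 0.476, -0.523]
contact_force: [0.1, 0.2, -1.4]
opening: 13.6
(np.float64(-130.01845268523368), np.float64(104.92497378330567))
t 29.05 trans [-0.0001, 0.1355, 0.0201] rot [0.0001, 0.0008, -0.0] rows>=1.1 fz [0.1, 0.2, -1.4] open 13.6 yaw 5.4
```

View pics/w17.png

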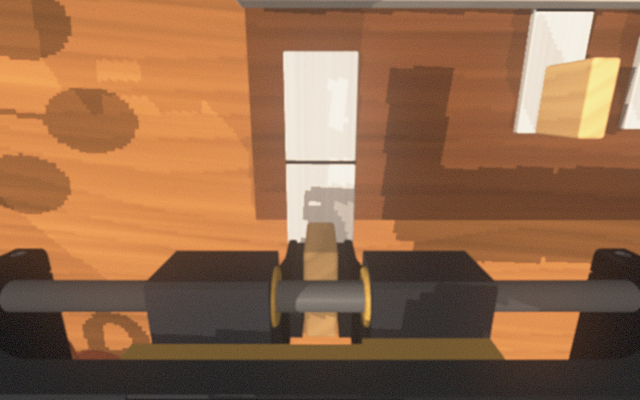

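```bash
python3 -m inch '{"gripper":[5,5,5,5,5,5,5,5],"translation":[[0.002,0.04,0.02],[0.004,0.08,0.02],[0.004,0.11,0.02],[0.004,0.125,0.02],[0.004,0.135,0.02],[0.004,0.135,0.02],[0.004,0.135,0.02],[0.004,0.135,0.02]],"rotation":[[0,0.001,0],[0,0.001,0],[0,0.001,0],[0,0.001,0],[0,0.001,0],[0,0.001,0],[0,0.001,0],[0,0.001,0]]}'
python3 -c "
from h import *
plan(SW(-70,103.5)+[34.7],5.25)"
```

```text
time: 29.9
eef_pos: [470.4, 110.5, 35.7]
tool_rot: [-0.522, 0.477, -0.477, 0.522]
contact_force: [0.2, -0.2, -0.8]
opening: 14.0
t 29.9 trans [-0.0002, 0.0026, 0.129] rot [-0.0002, -0.0006, -0.0001] rows>=1.0 fz [0.2, -0.2, -0.8] open 14.0 yaw 5.1
```

```bash
python3 -m inch '{"gripper":[5,5,5,5,5,5,5,5],"translation":[[0,0.002,0.02],[0,0.002,0.045],[0,0.002,0.07],[0,0.002,0.095],[0,0.002,0.12],[0,0.002,0.129],[0,0.002,0.129],[0,0.002,0.129]],"rotation":[[0,0,0],[0,0,0],[0,0,0],[0,0,0],[0,0,0],[0,0,0],[0,0,0],[0,0,0]]}'
python3 -c "
from h import *
plan(SW(-50,103.5)+[34],5.25)
shot('wrist','pics/w18.png')
i=cv2.imread('pics/w18.png');cv2.imwrite('pics/w18c.png',cv2.resize(i[60:260,160:460],None,fx=2.66,fy=2.66,interpolation=cv2.INTER_CUBIC))"
```

```text
time: 30.7
eef_pos: [521.3, 114.7, 34.3]
tool_rot: [0.522, -0.477, 0.477, -0.522]
contact_force: [0.8, -0.2, -1.3]
opening: 13.7
t 30.7 trans [-0.0014, 0.0008, 0.0515] rot [0.0002, -0.0008, 0.0001] rows>=0.4 fz [0.8, -0.2, -1.3] open 13.7 yaw 5.1
```

View pics/w18c.png

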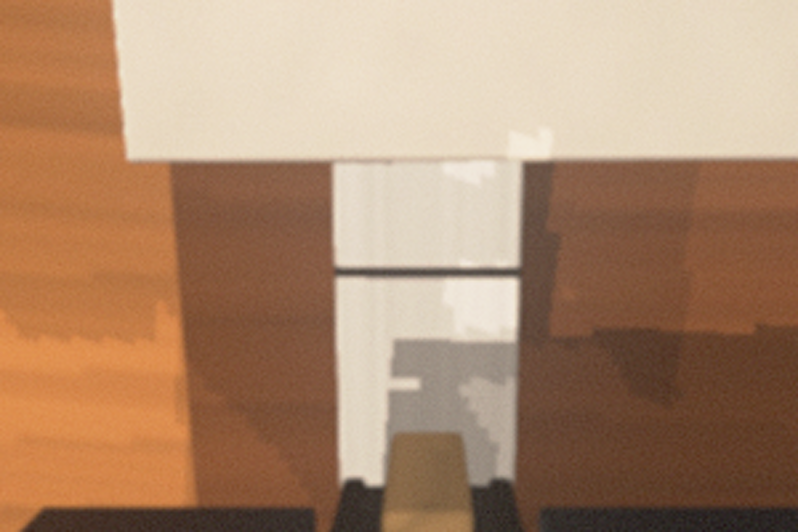

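```bash
python3 -c "
from h import *
w=camera_info('wrist');s=state();t=np.array(WS(*s['eef_pos'][:2]));print(t)
C=lambda L:[(160+u/2.66,60+v/2.66) for u,v in L]
f=lambda L,z:[ (np.array(WS(*p[:2]))).round(1).tolist() for p in unp(w,C(L),z)]
print('line',f([(336,272),(518,271)],19),'edge',f([(127,160),(520,158)],37),'sides',f([(334,170),(522,170)],19))"
```

```text
[-70.7244428  103.12999152]
line [[-21.7, 120.6], [-21.7, 87.2]] edge [[-0.9, 151.4], [-0.8, 89.1]] sides [[-3.5, 120.4], [-3.6, 86.9]]
```

```bash
python3 -m inch '{"gripper":[5,5,5,5,5,5,5,5],"translation":[[0,0,0.015],[0,0,0.03],[0,0,0.042],[0,0,0.0515],[0,0,0.0515],[0,0.002,0.0515],[0,0.002,0.0515],[0,0.002,0.0515]],"rotation":[[0,0,0],[0,0,0],[0,0,0],[0,0,0],[0,0,0],[0,0,0],[0,0,0],[0,0,0]]}'
python3 -c "
from h import *
s=state();print(WS(*s['eef_pos'][:2]))"
python3 -m inch '{"gripper":[36,36,36,36,36,36,36,36],"translation":[[0,0,0],[0,0,0],[0,0,0],[0,-0.1,0],[0,-0.2,0],[0,-0.3,0],[0,-0.35,0],[0,-0.35,0]],"rotation":[[0,0,0],[0,0,0],[0,0,0],[0,0,0],[0,0,0],[0,0,0],[0,0,0],[0,0,0]]}'
python3 -c "
from h import *
plan(SW(-60,0)+[200],5.25)
shot('scene','pics/s19.png')"
```

```text
time: 31.55
eef_pos: [541.8, 116.8, 33.6]
tool_rot: [0.522, -0.477, 0.477, -0.522]
contact_force: [-1.0, 1.0, -1.7]
opening: 14.0
(np.float64(-49.927516174197855), np.float64(103.19078047697361))
time: 32.35
eef_pos: [543.7, 117.1, 176.5]
tool_rot: [-0.52, 0.477, -0.478, 0.523]
contact_force: [-0.8, 0.2, -0.9]
opening: 35.8
t 32.35 trans [0.2582, -0.0594, -0.0291] rot [-0.0013, -0.0006, -0.0006] rows>=2.1 fz [-0.8, 0.2, -0.9] open 35.8 yaw 5.1
```

View pics/s19.png

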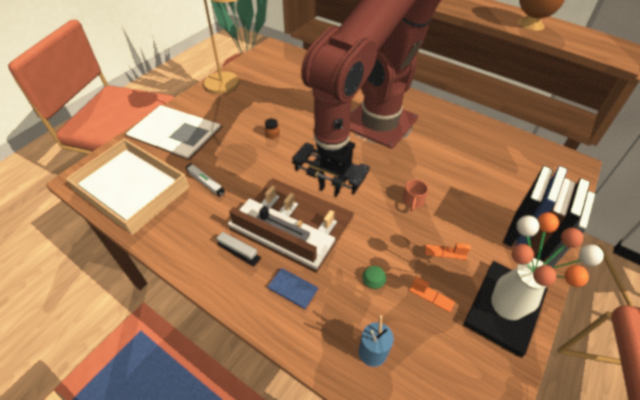

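```bash
python3 -m inch '{"gripper":[60,60,60,60,60,60,60,60],"translation":[[0.1,-0.02,-0.01],[0.2,-0.04,-0.02],[0.258,-0.04,-0.03],[0.258,-0.04,-0.03],[0.258,-0.04,-0.03],[0.258,-0.04,-0.03],[0.258,-0.04,-0.03],[0.258,-0.04,-0.03]],"rotation":[[0,0,0],[0,0,0],[0,0,0],[0,0,0],[0,0,0],[0,0,0],[0,0,0],[0,0,0]]}'
python3 -c "
from h import *
shot('wrist','pics/w20.png')
i=cv2.imread('pics/w20.png');cv2.imwrite('pics/w20c.png',cv2.resize(i[20:250,130:510],None,fx=2.1,fy=2.1,interpolation=cv2.INTER_CUBIC))"
```

```text
time: 33.2
eef_pos: [539.3, 13.9, 189.4]
tool_rot: [0.522, -0.477, 0.477, -0.522]
contact_force: [-0.2, -0.6, 0.4]
opening: 60.1
```

View pics/w20c.png

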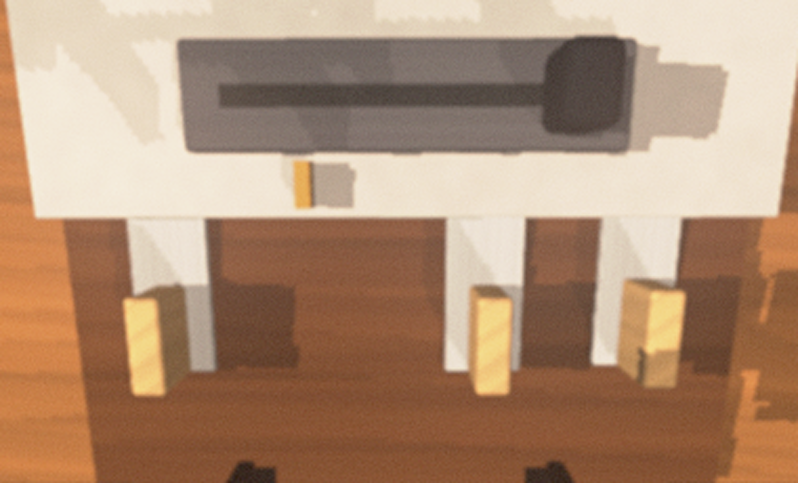

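```bash
python3 -c "
from h import *
w=camera_info('wrist')
C=lambda L:[(130+u/2.1,20+v/2.1) for u,v in L]
f=lambda L,z:[ (np.array(WS(*p[:2]))).round(1).tolist() for p in unp(w,C(L),z)]
print('rear',f([(192,371),(216,371),(445,371),(522,370),(592,363),(630,364)],18),'edge',f([(35,217),(166,217),(485,217),(640,217),(779,217)],37),'sides L',f([(130,225),(207,225)],18),'A',f([(445,225),(525,225)],18),'B',f([(601,225),(681,225),(592,355)],18))
print('handle tops rear',f([(133,395),(163,395),(472,394),(510,394),(642,386),(683,386)],58))
"
```

```text
rear [[-71.3, 97.9], [-71.3, 86.8], [-71.5, -19.1], [-71.1, -54.7], [-67.8, -86.8], [-68.3, -104.3]] edge [[-0.7, 151.5], [-0.9, 97.6], [-1.2, -33.3], [-1.3, -96.9], [-1.4, -154.0]] sides L [[-5.2, 119.7], [-5.3, 86.0]] A [[-5.5, -18.1], [-5.6, -53.0]] B [[-5.7, -86.3], [-5.7, -121.3], [-64.0, -86.5]]
handle tops rear [[-70.9, 111.0], [-70.9, 98.7], [-70.7, -27.7], [-70.7, -43.3], [-67.4, -96.9], [-67.5, -113.7]]
```

```bash
python3 -c "
from h import *
plan(SW(-48,-104.5)+[110],5.25);plan(SW(-48,-104.5)+[36],5.25)"
```

```text
t 33.25 trans [0.263, 0.1989, 0.0349] rot [0.0001, -0.0003, 0.0001] rows>=2.7 fz [-0.3, 0.6, -0.0] open 60.3 yaw 5.2
t 33.25 trans [0.2629, 0.3839, 0.0349] rot [0.0001, -0.0003, 0.0001] rows>=3.7 fz [-0.3, 0.6, -0.0] open 60.3 yaw 5.2
```

```bash
python3 -m inch '{"gripper":[40,40,40,40,40,40,40,40],"translation":[[0.1,0,0.02],[0.2,0.05,0.035],[0.263,0.1,0.035],[0.263,0.16,0.035],[0.263,0.2,0.035],[0.263,0.2,0.035],[0.263,0.2,0.035],[0.263,0.2,0.035]],"rotation":[[0,0,0],[0,0,0],[0,0,0],[0,0,0],[0,0,0],[0,0,0],[0,0,0],[0,0,0]]}'
python3 -c "
from h import *
plan(SW(-48,-104.5)+[36],5.25)
shot('wrist','pics/w21.png')"
```

```text
time: 34.05
eef_pos: [563.5, -89.9, 110.8]
tool_rot: [-0.522, 0.476, -0.477, 0.523]
contact_force: [-0.5, 0.5, 0.7]
opening: 40.2
t 34.05 trans [-0.0003, 0.1869, -0.0021] rot [-0.0005, -0.0002, 0.0] rows>=1.5 fz [-0.5, 0.5, 0.7] open 40.2 yaw 5.2
```

View pics/w21.png

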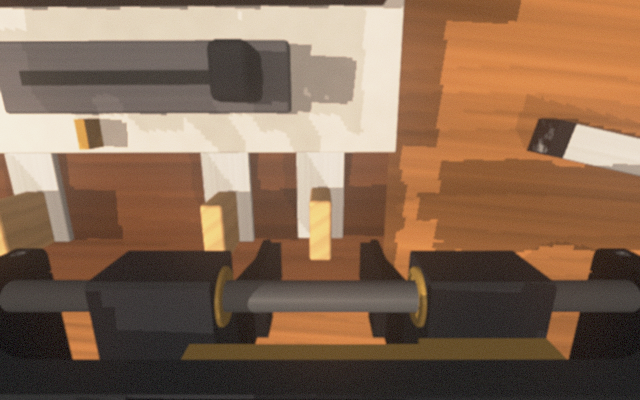

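```bash
python3 -m inch '{"gripper":[40,40,40,40,40,5,5,5],"translation":[[0,0.05,-0.002],[0,0.1,-0.002],[0,0.15,-0.002],[0,0.187,-0.002],[0,0.187,-0.002],[0,0.187,-0.002],[0,0.187,-0.002],[0,0.187,-0.002]],"rotation":[[0,0,0],[0,0,0],[0,0,0],[0,0,0],[0,0,0],[0,0,0],[0,0,0],[0,0,0]]}'
python3 -m inch '{"gripper":[5,5,5,5,5,5,5,5],"translation":[[0,0,0],[0,0,0],[0,0,0],[0,0,-0.003],[0,0,-0.0075],[0,0,-0.0075],[0,0,-0.0075],[0,0,-0.0075]],"rotation":[[0,0,0],[0,0,0],[0,0,0],[0,0,0],[0,0,0],[0,0,0],[0,0,0],[0,0,0]]}'
python3 -m inch '{"gripper":[40,40,40,40,40,40,40,40],"translation":[[0,0,0],[0,0,0],[0,0,0],[0,0,0],[0,-0.1,0],[0,-0.2,0],[0,-0.3,0],[0,-0.39,0]],"rotation":[[0,0,0],[0,0,0],[0,0,0],[0,0,0],[0,0,0],[0,0,0],[0,0,0],[0,0,0]]}'
python3 -m inch '{"gripper":[60,60,60,60,60,60,60,60],"translation":[[-0.1,0,0],[-0.2,0,-0.02],[-0.26,0,-0.03],[-0.26,0,-0.03],[-0.26,0,-0.03],[-0.26,0,-0.03],[-0.26,0,-0.03],[-0.26,0,-0.03]],"rotation":[[0,0,0],[0,0,0],[0,0,0],[0,0,0],[0,0,0],[0,0,0],[0,0,0],[0,0,0]]}'
python3 -c "
from h import *
shot('wrist','pics/w22.png')
i=cv2.imread('pics/w22.png');cv2.imwrite('pics/w22c.png',cv2.resize(i[20:250,130:510],None,fx=2.1,fy=2.1,interpolation=cv2.INTER_CUBIC))"
```

```text
time: 34.9
eef_pos: [562.5, -90.7, 35.8]
tool_rot: [-0.522, 0.477, -0.477, 0.522]
contact_force: [-1.0, -0.4, 0.0]
opening: 23.7
time: 35.7
eef_pos: [559.6, -91.0, 35.4]
tool_rot: [-0.522, 0.477, -0.477, 0.522]
contact_force: [2.7, -0.3, 5.4]
opening: 13.9
time: 36.5
eef_pos: [558.6, -91.2, 192.5]
tool_rot: [0.522, -0.477, 0.477, -0.522]
contact_force: [1.4, -0.2, 0.7]
opening: 39.8
time: 37.3
eef_pos: [537.7, 10.4, 190.9]
tool_rot: [0.522, -0.478, 0.478, -0.521]
contact_force: [0.1, -0.4, 0.9]
opening: 60.2
```

View pics/w22c.png

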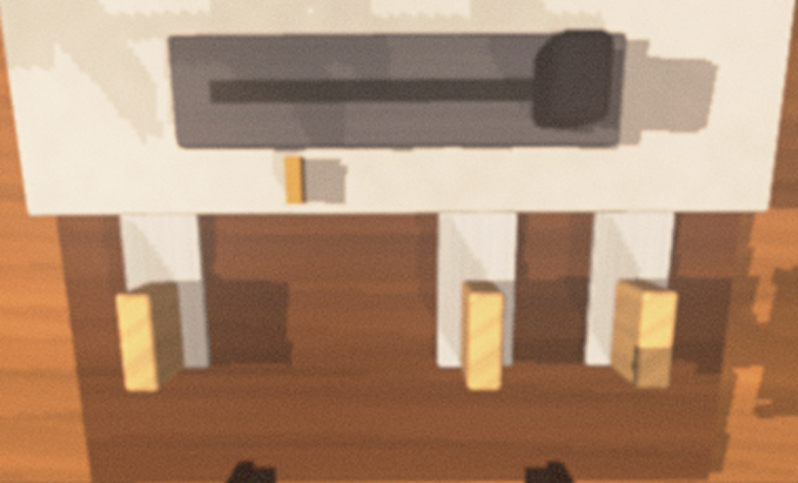

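```bash
python3 -m inch '{"gripper":[60,60,60,60,60,60,60,60],"translation":[[0,-0.03,0],[0,-0.06,0],[0,-0.06,0],[0,-0.06,0],[0,-0.06,0],[0,-0.06,0],[0,-0.06,0],[0,-0.06,0]],"rotation":[[0,-0.045,0],[0,-0.09,0],[0,-0.135,0],[0,-0.18,0],[0,-0.225,0],[0,-0.27,0],[0,-0.315,0],[0,-0.36,0]]}'
python3 -m inch '{"gripper":[60,60,60,60,60,60,60,60],"translation":[[0,0,0],[0,0,0],[0,0,0],[0,0,0],[0,0,0],[0,0,0],[0,0,0],[0,0,0]],"rotation":[[0,-0.045,0],[0,-0.09,0],[0,-0.135,0],[0,-0.18,0],[0,-0.225,0],[0,-0.27,0],[0,-0.315,0],[0,-0.36,0]]}'
python3 -c "
from h import *
plan(SW(45,-61)+[150],185.25)"
```

```text
time: 38.15
eef_pos: [537.7, 11.0, 214.9]
tool_rot: [0.697, -0.121, 0.122, -0.697]
contact_force: [-0.7, -0.2, -1.3]
opening: 60.2
time: 38.95
eef_pos: [537.7, 11.0, 214.8]
tool_rot: [0.653, 0.271, -0.271, -0.653]
contact_force: [0.1, -0.1, -0.2]
opening: 59.9
t 38.95 trans [0.1142, 0.162, -0.2878] rot [-0.0, -0.2791, -0.0001] rows>=5.8 fz [0.1, -0.1, -0.2] open 59.9 yaw 135.0
```

```bash
python3 -m inch '{"gripper":[60,60,60,60,60,60,60,60],"translation":[[0.03,0,-0.07],[0.06,0,-0.14],[0.09,0,-0.22],[0.114,0.04,-0.288],[0.114,0.08,-0.288],[0.114,0.11,-0.288],[0.114,0.11,-0.288],[0.114,0.11,-0.288]],"rotation":[[0,-0.045,0],[0,-0.09,0],[0,-0.135,0],[0,-0.18,0],[0,-0.225,0],[0,-0.27,0],[0,-0.279,0],[0,-0.279,0]]}'
python3 -c "
from h import *
plan(SW(45,-61)+[70],185.25)
shot('wrist','pics/w23.png')"
```

```text
time: 39.75
eef_pos: [651.1, -38.6, 171.1]
tool_rot: [-0.479, -0.52, 0.52, 0.479]
contact_force: [-0.4, 0.0, 0.6]
opening: 60.3
t 39.75 trans [0.0014, 0.2527, -0.0009] rot [-0.0001, -0.0027, -0.0] rows>=2.0 fz [-0.4, 0.0, 0.6] open 60.3 yaw -175.2
```

View pics/w23.png

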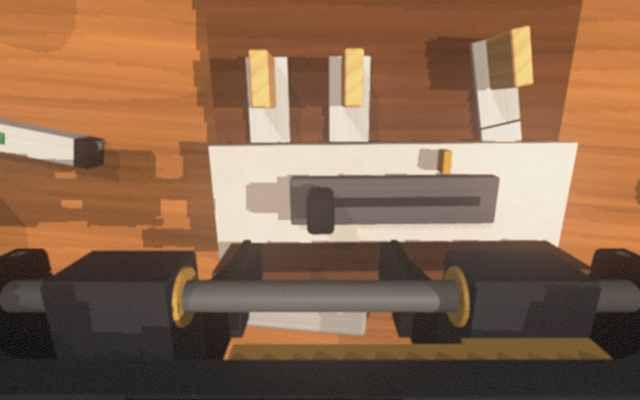

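```bash
python3 -c "
from h import *
w=camera_info('wrist')
i=cv2.imread('pics/w23.png');cv2.imwrite('pics/w23c.png',cv2.resize(i[10:160,430:590],None,fx=4,fy=4,interpolation=cv2.INTER_CUBIC))
"
```

```text
(no output)
```

View pics/w23c.png

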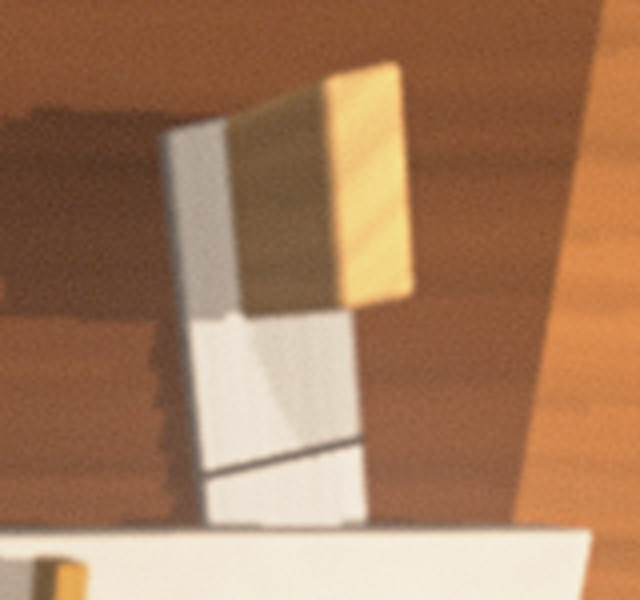

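```bash
python3 -c "
from h import *
w=camera_info('wrist')
C=lambda L:[(430+u/4,10+v/4) for u,v in L]
f=lambda L,z:np.array([WS(*p[:2]) for p in unp(w,C(L),z)])
l=f([(205,475),(360,438)],18);print('line',l,l.mean(0))
s=f([(166,135),(204,510),(355,330),(365,500)],18);print('sides',s)
h=f([(327,80),(400,63),(344,308),(413,292)],58);print('handle top',h,h.mean(0))
d=h[2:].mean(0)-h[:2].mean(0);print('yaw rel',np.degrees(np.arctan2(d[1],d[0])))
d=s[1]-s[0];print(np.degrees(np.arctan2(d[1],d[0])));d=s[3]-s[2];print(np.degrees(np.arctan2(d[1],d[0])));d=l[1]-l[0];print(np.degrees(np.arctan2(-d[0],d[1])))
print('edge',f([(10,530),(588,532)],37))"
```

```text
line [[-10.45517174  80.25704868]
 [-17.97115277 112.89686486]] [-14.21316225  96.57695677]
sides [[-78.48682736  64.33804427]
 [ -2.9510133   80.92020578]
 [-40.21940098 108.54491558]
 [ -4.77198978 115.94968718]]
handle top [[-80.92679572  75.46285147]
 [-83.54309552  87.90806424]
 [-42.86446031  83.93581372]
 [-45.53238778  96.17974344]] [-63.21668483  85.87161822]
yaw rel 12.413576458890775
12.381574043807515
11.799104157820073
12.967473871349945
edge [[ -1.01468284  32.61677488]
 [  0.5396585  152.24471742]]
```

```bash
python3 -c "
from h import *
plan(SW(-63,85.8)+[171],197.75)
plan(SW(-63,85.8)+[110],197.75)"
```

```text
t 39.8 trans [0.3656, 0.0013, 0.2731] rot [0.0002, -0.0723, -0.0] rows>=3.7 fz [-0.5, -0.2, -0.0] open 60.0 yaw -175.3
t 39.8 trans [0.3656, 0.1538, 0.2732] rot [0.0002, -0.0723, -0.0] rows>=3.9 fz [-0.5, -0.2, -0.0] open 60.0 yaw -175.3
```

```bash
python3 -m inch '{"gripper":[40,40,40,40,40,40,40,40],"translation":[[0.1,0,0.07],[0.2,0,0.14],[0.3,0,0.21],[0.3656,0.05,0.273],[0.3656,0.1,0.273],[0.3656,0.15,0.273],[0.3656,0.15,0.273],[0.3656,0.15,0.273]],"rotation":[[0,-0.03,0],[0,-0.06,0],[0,-0.072,0],[0,-0.072,0],[0,-0.072,0],[0,-0.072,0],[0,-0.072,0],[0,-0.072,0]]}'
python3 -c "
from h import *
plan(SW(-63,85.8)+[35.5],197.75)
shot('wrist','pics/w24.png')"
```

```text
time: 40.6
eef_pos: [530.2, 98.0, 111.9]
tool_rot: [0.417, 0.572, -0.571, -0.416]
contact_force: [0.8, -0.3, -0.1]
opening: 40.0
t 40.6 trans [0.0004, 0.1909, -0.0006] rot [0.0002, 0.0003, -0.0] rows>=1.5 fz [0.8, -0.3, -0.1] open 40.0 yaw -162.2
```

View pics/w24.png

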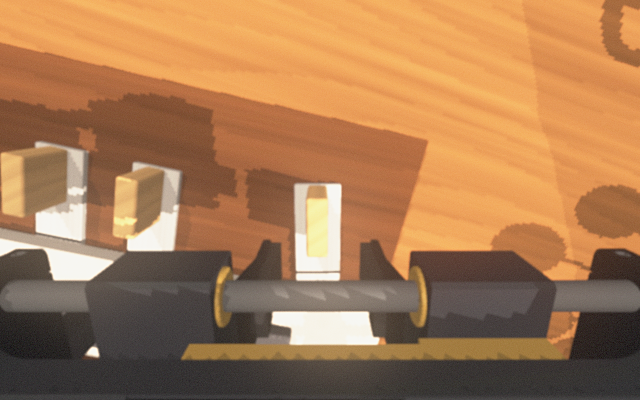

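```bash
python3 -m inch '{"gripper":[40,40,40,40,40,5,5,5],"translation":[[0,0.05,0],[0,0.1,0],[0,0.15,0],[0,0.191,0],[0,0.191,0],[0,0.191,0],[0,0.191,0],[0,0.191,0]],"rotation":[[0,0,0],[0,0,0],[0,0,0],[0,0,0],[0,0,0],[0,0,0],[0,0,0],[0,0,0]]}'
python3 -m inch '{"gripper":[5,5,5,5,5,5,5,5],"translation":[[0,0,0],[0,0,0],[0,0,0],[0,0,0],[0,-0.002,0],[0,-0.003,0],[0,-0.003,0],[0,-0.003,0]],"rotation":[[0,0,0],[0,0,0],[0,0,0],[0,0,0],[0,0,0],[0,0,0],[0,0,0],[0,0,0]]}'
python3 -c "
from h import *
s=state();print(WS(*s['eef_pos'][:2]),s['eef_pos'])
plan(SW(-63,103.5)+[s['eef_pos'][2]],185.25)"
```

```text
time: 41.45
eef_pos: [530.5, 98.3, 35.7]
tool_rot: [0.416, 0.572, -0.571, -0.416]
contact_force: [0.6, 0.4, 0.2]
opening: 23.3
time: 42.25
eef_pos: [529.5, 98.1, 35.5]
tool_rot: [-0.416, -0.572, 0.572, 0.416]
contact_force: [-0.9, -0.1, -1.0]
opening: 13.8
(np.float64(-63.92201524058706), np.float64(85.69805912684205)) [529.50463112  98.0895817   35.50988117]
t 42.25 trans [0.0429, -0.0, -0.012] rot [-0.0001, 0.0704, -0.0] rows>=1.5 fz [-0.9, -0.1, -1.0] open 13.8 yaw -162.1
```

```bash
python3 -m inch '{"gripper":[5,5,5,5,5,5,5,5],"translation":[[0.007,0,-0.002],[0.014,0,-0.004],[0.021,0,-0.006],[0.028,0,-0.007],[0.035,0,-0.009],[0.042,0,-0.012],[0.042,0,-0.012],[0.042,0,-0.012]],"rotation":[[0,0.012,0],[0,0.024,0],[0,0.036,0],[0,0.048,0],[0,0.06,0],[0,0.07,0],[0,0.07,0],[0,0.07,0]]}'
python3 -c "
from h import *
s=state();print(WS(*s['eef_pos'][:2]),s['eef_pos'])
plan(SW(-50.5,103.5)+[s['eef_pos'][2]],185.25)"
```

```text
time: 43.05
eef_pos: [529.0, 115.5, 35.6]
tool_rot: [-0.476, -0.523, 0.523, 0.476]
contact_force: [-0.2, -0.7, -0.8]
opening: 14.0
(np.float64(-62.8313613047839), np.float64(103.07628000398003)) [529.00057434 115.49469628  35.58029577]
t 43.05 trans [0.001, -0.0, -0.0308] rot [-0.0001, 0.0007, -0.0001] rows>=0.2 fz [-0.2, -0.7, -0.8] open 14.0 yaw -174.6
```

```bash
python3 -m inch '{"gripper":[5,5,5,5,5,5,5,5],"translation":[[0.001,0,-0.01],[0.001,0,-0.02],[0.001,0,-0.031],[0.001,0,-0.031],[0.001,0.002,-0.031],[0.001,0.003,-0.031],[0.001,0.003,-0.031],[0.001,0.003,-0.031]],"rotation":[[0,0,0],[0,0,0],[0,0,0],[0,0,0],[0,0,0],[0,0,0],[0,0,0],[0,0,0]]}'
python3 -m inch '{"gripper":[40,40,40,40,40,40,40,40],"translation":[[0,0,0],[0,0,0],[0,0,0],[0,0,0],[0,-0.1,0],[0,-0.2,0],[0,-0.3,0],[0,-0.35,0]],"rotation":[[0,0,0],[0,0,0],[0,0,0],[0,0,0],[0,0,0],[0,0,0],[0,0,0],[0,0,0]]}'
python3 -c "
from h import *
plan(SW(45,-15)+[178],185.25)"
```

```text
time: 43.85
eef_pos: [541.8, 117.0, 35.2]
tool_rot: [0.476, 0.523, -0.522, -0.476]
contact_force: [-2.3, -0.9, 7.1]
opening: 13.8
time: 44.65
eef_pos: [542.6, 117.1, 177.8]
tool_rot: [0.477, 0.524, -0.521, -0.476]
contact_force: [0.6, -0.1, -0.6]
opening: 40.0
t 44.65 trans [-0.2963, 0.0001, -0.2351] rot [0.0011, 0.0002, 0.0004] rows>=3.0 fz [0.6, -0.1, -0.6] open 40.0 yaw -174.7
```

```bash
python3 -m inch '{"gripper":[60,60,60,60,60,60,60,60],"translation":[[-0.1,0,-0.08],[-0.2,0,-0.16],[-0.296,0,-0.235],[-0.296,0,-0.235],[-0.296,0,-0.235],[-0.296,0,-0.235],[-0.296,0,-0.235],[-0.296,0,-0.235]],"rotation":[[0,0,0],[0,0,0],[0,0,0],[0,0,0],[0,0,0],[0,0,0],[0,0,0],[0,0,0]]}'
python3 -c "
from h import *
shot('wrist','pics/w25.png')
i=cv2.imread('pics/w25.png');cv2.imwrite('pics/w25c.png',cv2.resize(i[30:250,130:510],None,fx=2.1,fy=2.1,interpolation=cv2.INTER_CUBIC))"
```

```text
time: 45.45
eef_pos: [645.6, 9.6, 174.7]
tool_rot: [0.476, 0.523, -0.523, -0.476]
contact_force: [0.9, -0.0, 0.5]
opening: 60.2
```

View pics/w25c.png

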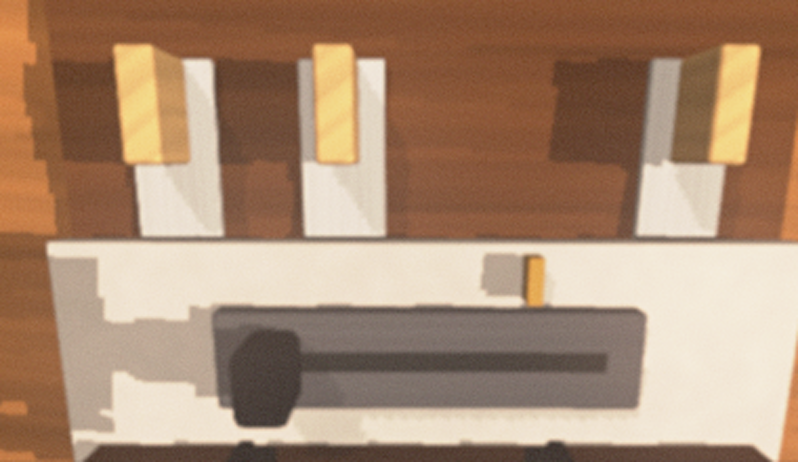

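```bash
python3 -c "
from h import *
w=camera_info('wrist')
C=lambda L:[(130+u/2.1,30+v/2.1) for u,v in L]
f=lambda L,z:[ (np.array(WS(*p[:2]))).round(1).tolist() for p in unp(w,C(L),z)]
print('rear',f([(212,60),(380,59),(655,59)],18),'edge',f([(48,243),(180,241),(342,241),(680,240)],37))
print('sides',f([(141,235),(223,235),(302,235),(385,235),(636,235),(716,235)],18))
print('mark',f([(535,258)],52),f([(267,425)],91.5))
plan(SW(45,-61)+[70],185.25)"
```

```text
rear [[-70.1, -86.6], [-70.5, -20.0], [-70.8, 89.0]] edge [[-0.2, -151.9], [-1.0, -99.3], [-1.1, -35.1], [-1.7, 99.2]]
sides [[-1.5, -121.3], [-1.5, -86.7], [-1.6, -53.3], [-1.6, -18.3], [-1.8, 87.7], [-1.8, 121.6]]
mark [[3.6, 39.1]] [[56.2, -58.1]]
t 45.5 trans [-0.1193, 0.2618, -0.003] rot [0.0001, 0.0009, 0.0002] rows>=2.3 fz [0.2, 0.1, 0.2] open 60.0 yaw -174.6
```

```bash
python3 -m inch '{"gripper":[60,60,60,60,60,60,5,5],"translation":[[-0.1,0.03,-0.003],[-0.118,0.08,-0.003],[-0.118,0.14,-0.003],[-0.118,0.2,-0.003],[-0.118,0.26,-0.003],[-0.118,0.262,-0.003],[-0.118,0.262,-0.003],[-0.118,0.262,-0.003]],"rotation":[[0,0.001,0],[0,0.001,0],[0,0.001,0],[0,0.001,0],[0,0.001,0],[0,0.001,0],[0,0.001,0],[0,0.001,0]]}'
python3 -m inch '{"gripper":[5,5,5,5,5,5,5,5],"translation":[[0,0,0],[0,0,0],[0,0,0],[0,0,0],[0,0,0],[0,0,0],[0,0,0],[0,0,0]],"rotation":[[0,0,0],[0,0,0],[0,0,0],[0,0,0],[0,0,0],[0,0,0],[0,0,0],[0,0,0]]}'
python3 -c "
from h import *
s=state();print(WS(*s['eef_pos'][:2]),s['eef_pos'])
plan(SW(45,30)+[70],185.25)"
```

```text
time: 46.3
eef_pos: [652.4, -38.8, 71.3]
tool_rot: [0.478, 0.522, -0.521, -0.476]
contact_force: [0.7, 0.1, -1.0]
opening: 50.7
time: 47.1
eef_pos: [651.6, -38.7, 69.9]
tool_rot: [0.477, 0.522, -0.522, -0.477]
contact_force: [-2.1, 2.1, 5.2]
opening: 19.7
(np.float64(45.19584428233483), np.float64(-61.6651985051285)) [651.64870992 -38.67101562  69.9467613 ]
t 47.1 trans [0.2292, -0.0001, 0.0009] rot [0.0001, -0.0006, 0.0001] rows>=1.8 fz [-2.1, 2.1, 5.2] open 19.7 yaw -174.9
```

```bash
python3 -m inch '{"gripper":[5,5,5,5,5,5,5,5],"translation":[[0.03,0,0],[0.06,0,0],[0.1,0,0],[0.14,0,0],[0.18,0,0],[0.21,0,0],[0.23,0,0],[0.23,0,0]],"rotation":[[0,0,0],[0,0,0],[0,0,0],[0,0,0],[0,0,0],[0,0,0],[0,0,0],[0,0,0]]}'
python3 -c "
from h import *
s=state();print(WS(*s['eef_pos'][:2]),s['eef_pos'],s['opening'])
shot('wrist','pics/w26.png')
i=cv2.imread('pics/w26.png');cv2.imwrite('pics/w26c.png',cv2.resize(i[140:340,220:440],None,fx=3,fy=3,interpolation=cv2.INTER_CUBIC))"
```

```text
time: 47.9
eef_pos: [642.8, 56.2, 69.9]
tool_rot: [0.476, 0.523, -0.522, -0.477]
contact_force: [-2.9, 1.4, 7.2]
opening: 20.2
(np.float64(45.10415187475978), np.float64(33.65509930797491)) [642.83544063  56.24101663  69.93465049] 20.167394280680075
```

View pics/w26c.png

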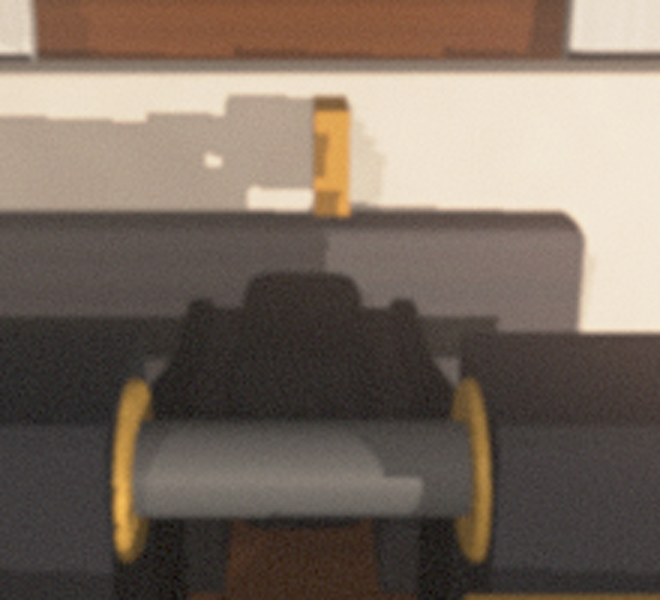

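```bash
python3 -c "
from h import *
w=camera_info('wrist')
C=lambda L:[(220+u/3,140+v/3) for u,v in L]
f=lambda L,z:[ (np.array(WS(*p[:2]))).round(1).tolist() for p in unp(w,C(L),z)]
print('mark',f([(315,110),(349,110),(315,200),(350,200)],52))
print('mark base',f([(315,98),(348,98)],37))
print('grip',f([(247,280),(358,280)],52), f([(245,300),(361,300)],60))
print('edge',f([(35,70),(570,70)],37),'track end',f([(580,230)],51))"
```

```text
mark [[3.4, 36.6], [3.4, 42.3], [19.0, 36.6], [19.1, 42.6]]
mark base [[4.1, 36.8], [4.1, 42.8]]
grip [[33.6, 24.8], [33.7, 44.2]] [[34.2, 24.8], [34.2, 44.3]]
edge [[-1.0, -13.6], [-0.9, 82.8]] track end [[24.8, 82.8]]
```

```bash
python3 -m inch '{"gripper":[5,5,5,5,5,5,5,5],"translation":[[0.004,0,0],[0.008,0,0],[0.0125,0,0],[0.0125,0,0],[0.0125,0,0],[0.0125,0,0],[0.0125,0,0],[0.0125,0,0]],"rotation":[[0,0,0],[0,0,0],[0,0,0],[0,0,0],[0,0,0],[0,0,0],[0,0,0],[0,0,0]]}'
python3 -c "
from h import *
s=state();print(WS(*s['eef_pos'][:2]),s['eef_pos'],s['opening'])"
```

```text
time: 48.75
eef_pos: [642.5, 59.4, 69.9]
tool_rot: [0.477, 0.522, -0.522, -0.477]
contact_force: [-2.3, -0.7, 6.6]
opening: 20.0
(np.float64(45.085473766479495), np.float64(36.80941322134267)) [642.52821605  59.38038889  69.93924231] 20.0183962207213
```

Moved 3.2 of 5 mm; another 1.6 mm.

```bash
python3 -m inch '{"gripper":[5,5,5,5,5,5,5,5],"translation":[[0.002,0,0],[0.004,0,0],[0.0045,0,0],[0.0045,0,0],[0.0045,0,0],[0.0045,0,0],[0.0045,0,0],[0.0045,0,0]],"rotation":[[0,0,0],[0,0,0],[0,0,0],[0,0,0],[0,0,0],[0,0,0],[0,0,0],[0,0,0]]}'
python3 -c "
from h import *
s=state();print(WS(*s['eef_pos'][:2]))"
python3 -m inch '{"gripper":[60,60,60,60,60,60,60,60],"translation":[[0,0,0],[0,0,0],[0,0,0],[0,0,0],[0,-0.1,0],[0,-0.2,0],[0,-0.3,0],[0,-0.35,0]],"rotation":[[0,0,0],[0,0,0],[0,0,0],[0,0,0],[0,0,0],[0,0,0],[0,0,0],[0,0,0]]}'
python3 -c "
from h import *
shot('wrist','pics/w27.png')
i=cv2.imread('pics/w27.png');cv2.imwrite('pics/w27c.png',cv2.resize(i[30:250,130:510],None,fx=2.1,fy=2.1,interpolation=cv2.INTER_CUBIC))"
```

```text
time: 49.55
eef_pos: [642.4, 60.9, 69.9]
tool_rot: [-0.477, -0.522, 0.522, 0.477]
contact_force: [-2.1, -1.4, 7.4]
opening: 19.9
(np.float64(45.06066568789388), np.float64(38.29735983107383))
time: 50.35
eef_pos: [643.8, 59.3, 213.4]
tool_rot: [0.478, 0.523, -0.521, -0.476]
contact_force: [0.7, 0.2, -0.4]
opening: 59.8
```

View pics/w27c.png

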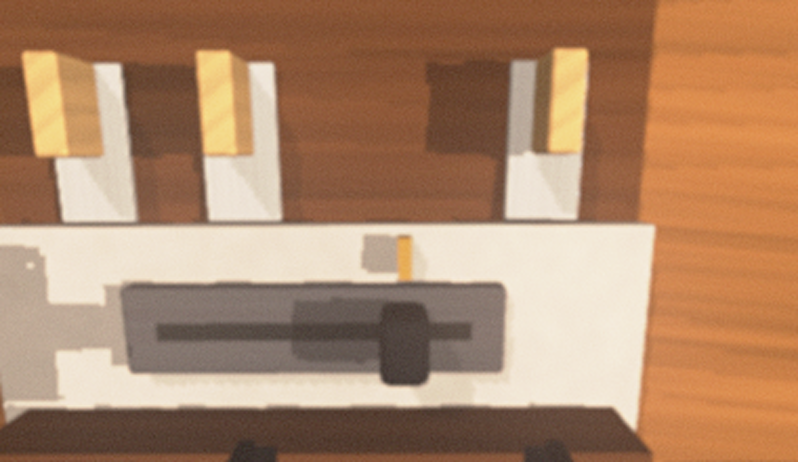

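```bash
python3 -c "
from h import *
w=camera_info('wrist')
C=lambda L:[(130+u/2.1,30+v/2.1) for u,v in L]
print([np.round(WS(*p[:2]),1) for p in unp(w,C([(0,452),(300,451),(650,451)]),95)],[np.round(WS(*p[:2]),1) for p in unp(w,C([(200,407),(600,407)]),37)])
plan([622,-345,213],82)"
```

```text
[array([  85.6, -124.6]), array([85.7, -2.8]), array([ 86.4, 139.4])] [array([ 87.1, -58.7]), array([ 88. , 134.7])]
t 50.4 trans [-1.0017, 0.0044, 0.1467] rot [0.0012, 0.5728, 0.0021] rows>=12.0 fz [1.7, -0.1, 2.4] open 59.9 yaw -174.9
```

```bash
python3 -m inch '{"gripper":[60,60,60,60,60,60,60,60],"translation":[[-0.1,0,0.015],[-0.2,0,0.03],[-0.3,0,0.045],[-0.4,0,0.06],[-0.5,0,0.075],[-0.6,0,0.09],[-0.7,0,0.105],[-0.8,0,0.12]],"rotation":[[0,0.04,0],[0,0.08,0],[0,0.12,0],[0,0.16,0],[0,0.2,0],[0,0.24,0],[0,0.28,0],[0,0.32,0]]}'
python3 -c "
from h import *
plan([622,-345,180],82)"
```

```text
time: 51.2
eef_pos: [623.3, -264.7, 209.3]
tool_rot: [-0.67, -0.226, 0.226, 0.67]
contact_force: [-0.2, 0.2, 1.5]
opening: 59.7
t 51.2 trans [-0.1241, 0.0732, -0.1577] rot [-0.0001, 0.2515, -0.0] rows>=5.3 fz [-0.2, 0.2, 1.5] open 59.7 yaw 127.3
```

```bash
python3 -m inch '{"gripper":[60,60,60,60,60,60,60,60],"translation":[[-0.05,0.02,-0.06],[-0.1,0.05,-0.12],[-0.124,0.073,-0.158],[-0.124,0.073,-0.158],[-0.124,0.073,-0.158],[-0.124,0.073,-0.158],[-0.124,0.073,-0.158],[-0.124,0.073,-0.158]],"rotation":[[0,0.04,0],[0,0.08,0],[0,0.12,0],[0,0.16,0],[0,0.2,0],[0,0.24,0],[0,0.25,0],[0,0.25,0]]}'
python3 -c "
from h import *
shot('wrist','pics/w28.png')"
```

```text
time: 52.0
eef_pos: [622.7, -343.7, 180.0]
tool_rot: [0.706, -0.046, 0.045, -0.706]
contact_force: [-0.2, -0.1, 0.1]
opening: 60.1
```

View pics/w28.png

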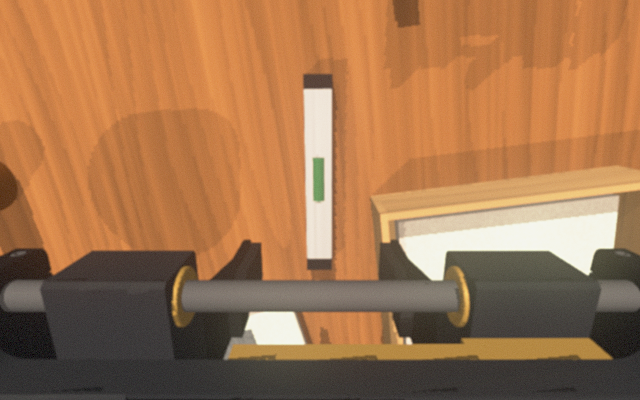

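```bash
python3 -c "
from h import *
w=camera_info('wrist')
t=unp(w,[(304,75),(332,75)],24);r=unp(w,[(307,262),(331.5,262)],24);print(t.round(1),r.round(1))
v=unp(w,[(318.5,179.5)],24);print('vial',v)
d=t.mean(0)-r.mean(0);yw=np.degrees(np.arctan2(d[1],d[0]));c=(t.mean(0)+r.mean(0))/2;print(np.linalg.norm(d),yw,c)
for z in (0,40,60): print('tray',z,unp(w,[(375,198),(640,168),(372,200)],z).round(1).tolist())"
```

```text
[[ 621.4 -241.1   24. ]
 [ 644.8 -244.1   24. ]] [[ 600.1 -411.4   24. ]
 [ 623.9 -414.5   24. ]]
vial [[ 621.90564986 -331.42837862   24.        ]]
171.64337172133204 82.9332399698631 [ 622.53729414 -327.79366914   24.        ]
tray 0 [[674.5, -362.2, 0.0], [933.6, -365.1, 0.0], [671.4, -363.9, 0.0]]
tray 40 [[669.5, -350.9, 40.0], [897.4, -353.4, 40.0], [666.7, -352.3, 40.0]]
tray 60 [[666.9, -345.2, 60.0], [879.3, -347.5, 60.0], [664.3, -346.6, 60.0]]
```

```bash
python3 - <<'E'
from h import *
w=camera_info('wrist')
ci,im=shot('scene','pics/s29.png'); crop(im,50,110,200,140,4,'pics/s29c.png')
r=unp(w,[(307,269),(331.5,269)],24);t=unp(w,[(304,75),(332,75)],24)
d=t.mean(0)-r.mean(0);print(np.linalg.norm(d),np.degrees(np.arctan2(d[1],d[0])),(t.mean(0)+r.mean(0))/2)
for z in (20,30,40,50,60): print(z,proj(ci,unp(w,[(374,198)],z)),proj(camera_info('side'),unp(w,[(374,198)],z)))
E
```

```text
179.1622976468838 82.91850116056517 [ 622.05191486 -331.52173532   24.        ]
20 [[187.69293819 183.26921773]] [[436.50095627 320.77518463]]
30 [[187.81120754 181.34699522]] [[436.02066837 317.25643937]]
40 [[187.93145449 179.40083854]] [[435.53620073 313.70824117]]
50 [[188.05372449 177.43032043]] [[435.04750112 310.13023587]]
60 [[188.17806434 175.43500396]] [[434.55451641 306.5220639 ]]
```

View pics/s29c.png

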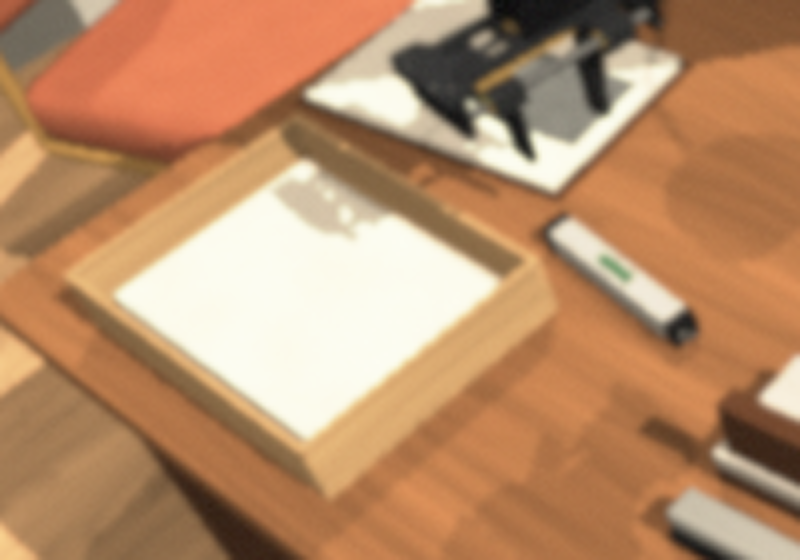

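```bash
python3 -c "
from h import *
plan([623.5,-319.6,80],82.9);plan([623.5,-319.6,17],82.9)"
```

```text
t 52.1 trans [-0.0057, 0.2509, 0.0601] rot [-0.0, -0.0011, -0.0001] rows>=2.1 fz [-1.6, 0.4, 0.3] open 60.3 yaw 82.7
t 52.1 trans [-0.0056, 0.4084, 0.0601] rot [-0.0, -0.0011, -0.0001] rows>=3.3 fz [-1.6, 0.4, 0.3] open 60.3 yaw 82.7
```

```bash
python3 -m inch '{"gripper":[44,44,44,44,44,44,44,44],"translation":[[-0.0056,0,0.06],[-0.0056,0.1,0.06],[-0.0056,0.2,0.06],[-0.0056,0.25,0.06],[-0.0056,0.25,0.06],[-0.0056,0.25,0.06],[-0.0056,0.25,0.06],[-0.0056,0.25,0.06]],"rotation":[[0,-0.001,0],[0,-0.001,0],[0,-0.001,0],[0,-0.001,0],[0,-0.001,0],[0,-0.001,0],[0,-0.001,0],[0,-0.001,0]]}'
python3 -c "
from h import *
plan([623.5,-319.6,17],82.9)
shot('wrist','pics/w30.png')"
```

```text
time: 52.9
eef_pos: [624.3, -320.6, 82.4]
tool_rot: [0.706, -0.044, 0.046, -0.705]
contact_force: [0.7, 1.2, 0.3]
opening: 43.7
t 52.9 trans [-0.0027, 0.1635, 0.0023] rot [0.0003, -0.001, 0.0008] rows>=1.3 fz [0.7, 1.2, 0.3] open 43.7 yaw 82.7
```

View pics/w30.png

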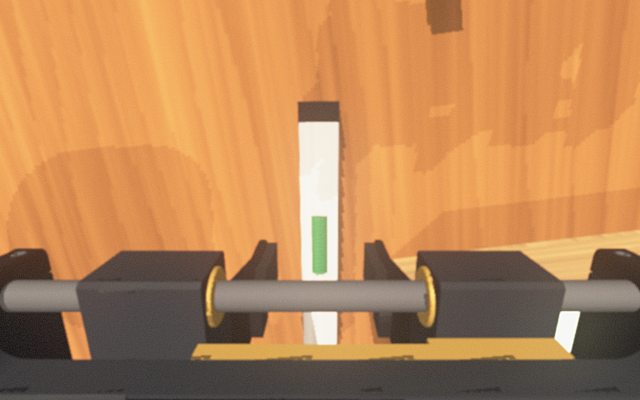

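Centred between the fingers. Descend and close.

```bash
python3 -m inch '{"gripper":[44,44,44,44,44,5,5,5],"translation":[[-0.002,0.04,0.002],[-0.002,0.08,0.002],[-0.002,0.12,0.002],[-0.002,0.15,0.002],[-0.002,0.163,0.002],[-0.002,0.163,0.002],[-0.002,0.163,0.002],[-0.002,0.163,0.002]],"rotation":[[0,-0.001,0],[0,-0.001,0],[0,-0.001,0],[0,-0.001,0],[0,-0.001,0],[0,-0.001,0],[0,-0.001,0],[0,-0.001,0]]}'
python3 -m inch '{"gripper":[5,5,5,5,5,5,5,5],"translation":[[0,0,0],[0,0,0],[0,0,0],[0,0,0],[0,0,0],[0,0,0],[0,-0.05,0],[0,-0.1,0]],"rotation":[[0,0,0],[0,0,0],[0,0,0],[0,0,0],[0,0,0],[0,0,0],[0,0,0],[0,0,0]]}'
python3 -c "
from h import *
s=state();print(s['contact_force'],s['wrist_torque'])
shot('wrist','pics/w31.png')
plan(SW(97,-120)+[180],95.25)"
```

```text
time: 53.75
eef_pos: [623.3, -319.3, 16.0]
tool_rot: [0.706, -0.043, 0.044, -0.706]
contact_force: [0.0, -0.6, 1.0]
opening: 27.5
time: 54.55
eef_pos: [622.3, -318.6, 56.2]
tool_rot: [-0.706, 0.044, -0.043, 0.706]
contact_force: [-0.1, 0.0, -1.1]
opening: 24.0
[-0.12879084  0.01301869 -1.07790405] [-0.07101736  0.0572158  -0.07929416]
t 54.6 trans [0.1402, -0.299, 0.5915] rot [0.0006, -0.0687, 0.001] rows>=5.4 fz [2.0, -2.6, 1.5] open 23.5 yaw 82.9
```

View pics/w31.png

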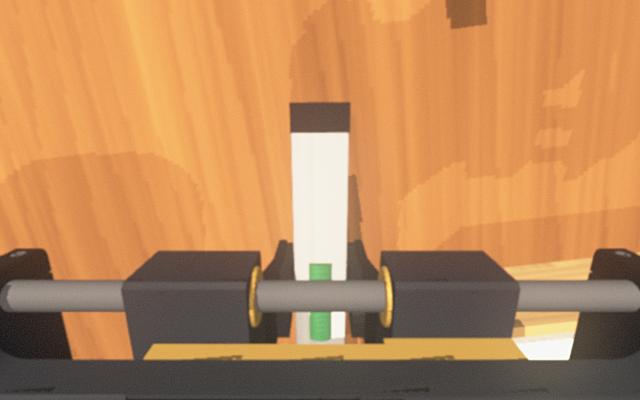

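```bash
python3 -m inch '{"gripper":[5,5,5,5,5,5,5,5],"translation":[[0,-0.1,0],[0,-0.2,0],[0.01,-0.3,0.04],[0.035,-0.33,0.15],[0.06,-0.33,0.26],[0.085,-0.33,0.37],[0.11,-0.33,0.48],[0.14,-0.33,0.59]],"rotation":[[0,0,0],[0,0,0],[0,-0.01,0],[0,-0.025,0],[0,-0.04,0],[0,-0.055,0],[0,-0.068,0],[0,-0.068,0]]}'
python3 -c "
from h import *
plan(SW(97,12)+[150],95.25)"
```

```text
time: 55.4
eef_pos: [707.9, -90.0, 188.9]
tool_rot: [-0.706, -0.033, 0.032, 0.706]
contact_force: [0.5, -0.4, -2.2]
opening: 23.9
t 55.4 trans [0.0007, 0.0974, 0.3248] rot [-0.0001, -0.0003, 0.0004] rows>=2.7 fz [0.5, -0.4, -2.2] open 23.9 yaw 95.2
```

```bash
python3 -m inch '{"gripper":[5,5,5,5,5,5,5,5],"translation":[[0,0,0.08],[0,0,0.16],[0,0,0.24],[0,0.03,0.3],[0,0.06,0.325],[0,0.09,0.325],[0,0.097,0.325],[0,0.097,0.325]],"rotation":[[0,0,0],[0,0,0],[0,0,0],[0,0,0],[0,0,0],[0,0,0],[0,0,0],[0,0,0]]}'
python3 -c "
from h import *
plan(SW(97,12)+[111],95.25)
shot('wrist','pics/w32.png')"
```

```text
time: 56.2
eef_pos: [695.6, 35.4, 148.2]
tool_rot: [0.707, 0.03, -0.031, -0.706]
contact_force: [-0.6, -0.7, -1.4]
opening: 23.8
t 56.2 trans [0.0031, 0.0929, 0.01] rot [0.0003, -0.0016, -0.0003] rows>=0.7 fz [-0.6, -0.7, -1.4] open 23.8 yaw 95.0
```

View pics/w32.png

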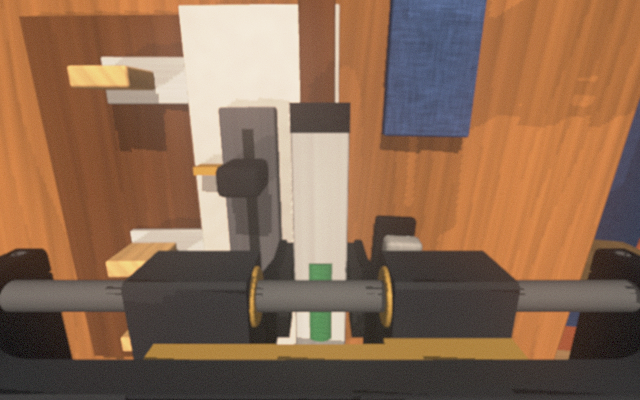

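```bash
python3 -c "
from h import *
i=cv2.imread('pics/w32.png');cv2.imwrite('pics/w32c.png',cv2.resize(i[0:150,270:370],None,fx=4,fy=4,interpolation=cv2.INTER_CUBIC))"
```

```text
(no output)
```

View pics/w32c.png

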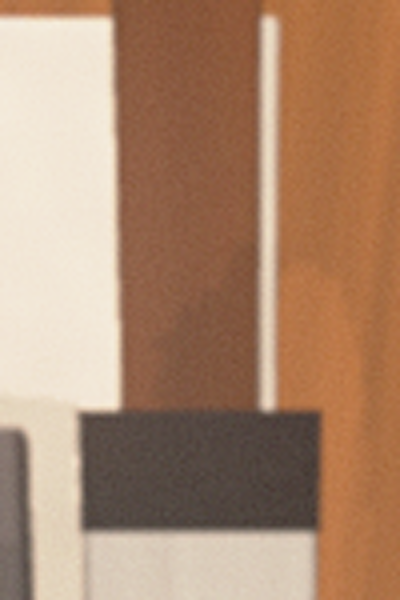

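```bash
python3 -c "
from h import *
w=camera_info('wrist');s=state();z=s['eef_pos'][2]
C=lambda L:[(270+u/4,0+v/4) for u,v in L]
f=lambda L,z:[ (np.array(WS(*p[:2]))).round(1).tolist() for p in unp(w,C(L),z)]
print('tcp',WS(*s['eef_pos'][:2]),z,'cam',WS(*w['T'][:2,3]))
print('rail',f([(113,20),(260,20),(120,400),(258,400)],95))
print('board back',f([(278,20),(275,400)],37),'board end',f([(50,15)],37))
print('level end top',f([(80,412),(320,412),(83,528),(316,528)],z-16+24))"
```

```text
tcp (np.float64(96.12162066156114), np.float64(8.093400852066047)) 148.74365750749914 cam (np.float64(96.47068755123055), np.float64(84.79319166209787))
rail [[84.8, 136.7], [104.4, 136.5], [84.7, 88.1], [104.4, 88.0]]
board back [[109.8, 151.1], [109.8, 88.8]] board end [[70.8, 152.1]]
level end top [[84.2, 86.0], [108.3, 85.8], [84.1, 74.5], [108.1, 74.4]]
```

```bash
python3 -c "
from h import *
plan(SW(94.5,10)+[112.5],95.25)"
```

```text
t 56.25 trans [-0.0041, 0.0906, 0.0048] rot [0.0003, -0.0015, -0.0] rows>=0.7 fz [0.3, 0.2, -2.2] open 23.7 yaw 95.0
```

```bash
python3 -m inch '{"gripper":[5,5,5,5,5,5,5,5],"translation":[[-0.004,0.02,0.005],[-0.004,0.04,0.005],[-0.004,0.055,0.005],[-0.004,0.07,0.005],[-0.004,0.08,0.005],[-0.004,0.09,0.005],[-0.004,0.09,0.005],[-0.004,0.09,0.005]],"rotation":[[0,-0.0015,0],[0,-0.0015,0],[0,-0.0015,0],[0,-0.0015,0],[0,-0.0015,0],[0,-0.0015,0],[0,-0.0015,0],[0,-0.0015,0]]}'
python3 -c "
from h import *
plan(SW(94.5,10)+[111],95.25)
w=camera_info('wrist');print(w['T'][:3,3])
shot('wrist','pics/w33.png')
i=cv2.imread('pics/w33.png');cv2.imwrite('pics/w33c.png',cv2.resize(i[0:150,270:370],None,fx=4,fy=4,interpolation=cv2.INTER_CUBIC))"
```

```text
time: 57.05
eef_pos: [694.3, 39.6, 112.6]
tool_rot: [0.706, 0.033, -0.033, -0.706]
contact_force: [-0.5, 0.0, -2.3]
opening: 23.7
t 57.05 trans [-0.001, 0.004, -0.006] rot [0.0, 0.0008, 0.0] rows>=0.1 fz [-0.5, 0.0, -2.3] open 23.7 yaw 95.4
[687.08380261 115.86896852 265.01445531]
```

View pics/w33c.png

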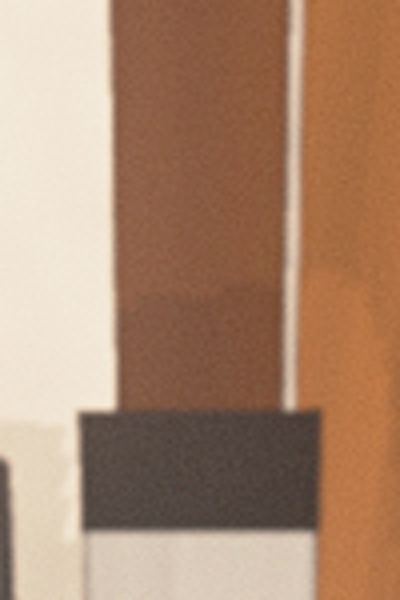

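```bash
python3 -m inch '{"gripper":[5,5,5,5,5,5,5,5],"translation":[[0,0.002,0],[0,0.003,0],[0,0.004,0],[0,0.005,0],[0,0.005,0],[0,0.005,0],[0,0.005,0],[0,0.005,0]],"rotation":[[0,0,0],[0,0,0],[0,0,0],[0,0,0],[0,0,0],[0,0,0],[0,0,0],[0,0,0]]}'
```

```text
time: 57.9
eef_pos: [694.3, 39.7, 111.0]
tool_rot: [-0.706, -0.033, 0.033, 0.706]
contact_force: [-3.2, 0.7, 4.4]
opening: 23.8
```

Contact (fz went from −2.3 to +4.4). Release, and pull up.

```bash
python3 -m inch '{"gripper":[26,28,30,34,38,38,38,38],"translation":[[0,0,0],[0,0,0],[0,0,0],[0,0,0],[0,0,0],[0,0,0],[0,-0.02,0],[0,-0.05,0]],"rotation":[[0,0,0],[0,0,0],[0,0,0],[0,0,0],[0,0,0],[0,0,0],[0,0,0],[0,0,0]]}'
python3 -m inch '{"gripper":[38,38,38,38,38,38,38,38],"translation":[[0,-0.08,0],[0,-0.16,0],[0,-0.22,0],[0,-0.22,0],[0,-0.22,0],[0,-0.22,0],[0,-0.22,0],[0,-0.22,0]],"rotation":[[0,0,0],[0,0,0],[0,0,0],[0,0,0],[0,0,0],[0,0,0],[0,0,0],[0,0,0]]}'
python3 -c "
from h import *
plan(SW(60,-70)+[240],95.25)
shot('wrist','pics/w34.png')"
```

```text
time: 58.7
eef_pos: [693.9, 39.7, 130.7]
tool_rot: [0.706, 0.033, -0.034, -0.706]
contact_force: [-0.5, -0.0, 0.4]
opening: 37.8
time: 59.5
eef_pos: [693.9, 39.8, 217.7]
tool_rot: [0.706, 0.033, -0.034, -0.706]
contact_force: [-0.6, 0.4, -0.1]
opening: 37.8
t 59.5 trans [-0.0868, -0.0556, -0.2063] rot [0.0, 0.0008, -0.0004] rows>=1.8 fz [-0.6, 0.4, -0.1] open 37.8 yaw 95.4
```

View pics/w34.png

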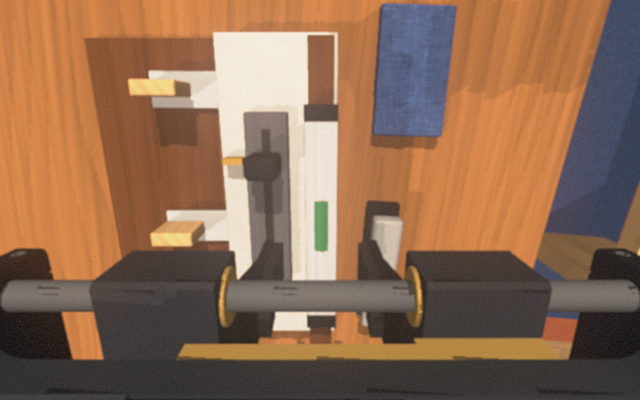

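```bash
python3 -m inch '{"gripper":[38,38,38,38,38,38,38,38],"translation":[[0,-0.1,0],[-0.04,-0.15,-0.08],[-0.08,-0.15,-0.16],[-0.12,-0.15,-0.24],[-0.15,-0.15,-0.29],[-0.15,-0.15,-0.29],[-0.15,-0.15,-0.29],[-0.15,-0.15,-0.29]],"rotation":[[0,0,0],[0,0,0],[0,0,0],[0,0,0],[0,0,0],[0,0,0],[0,0,0],[0,0,0]]}'
python3 -c "
from h import *
shot('wrist','pics/w35.png');shot('scene','pics/s35.png')
i=cv2.imread('pics/w35.png');cv2.imwrite('pics/w35c.png',cv2.resize(i[10:250,150:480],None,fx=2.4,fy=2.4,interpolation=cv2.INTER_CUBIC))"
```

```text
time: 60.35
eef_pos: [646.0, -79.9, 278.1]
tool_rot: [-0.706, -0.034, 0.034, 0.706]
contact_force: [-0.5, -0.2, -0.0]
opening: 37.9
```

View pics/w35c.png

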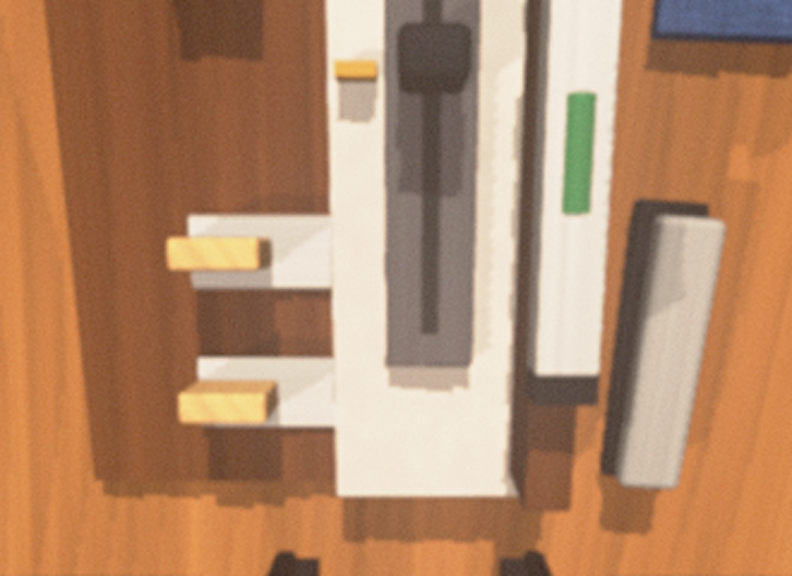

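View pics/s35.png

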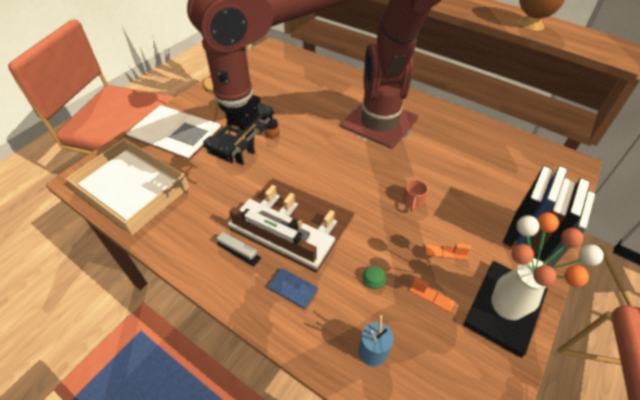

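```bash
python3 -c "
from h import *
w=camera_info('wrist')
C=lambda L:[(150+u/2.4,10+v/2.4) for u,v in L]
f=lambda L,z:[ (np.array(WS(*p[:2]))).round(1).tolist() for p in unp(w,C(L),z)]
print('level top',f([(533,400),(597,400),(548,100),(613,100),(579,153)],119))
print('rail',f([(523,505),(570,505)],95))
print('edge',f([(330,250),(335,395)],37),'rear',f([(190,222),(191,285),(199,362),(208,425)],18))
print('mark',f([(356,63)],52),f([(356,70)],52),'clamp',f([(435,28),(435,90)],91.5))
w=camera_info('wrist');sc=camera_info('scene')
"
```

```text
level top [[82.8, -87.8], [107.2, -87.7], [83.3, 18.2], [105.8, 18.2], [95.1, 0.9]]
rail [[84.2, -138.2], [104.2, -138.1]]
edge [[-1.3, -34.4], [-0.4, -102.1]] rear [[-69.7, -22.0], [-71.3, -51.5], [-69.9, -89.3], [-67.4, -121.6]]
mark [[12.7, 41.6]] [[12.6, 38.9]] clamp [[44.5, 46.5], [44.7, 25.4]]
```

```bash
python3 -c "
from h import *
plan(SW(90,20)+[300],95.25)"
python3 -m inch '{"gripper":[38,38,38,38,38,38,38,38],"translation":[[0,0,0.1],[0,0,0.2],[0,0,0.25],[0,0,0.25],[0,0,0.25],[0,0,0.25],[0,0,0.25],[0,0,0.25]],"rotation":[[0,0,0],[0,0,0],[0,0,0],[0,0,0],[0,0,0],[0,0,0],[0,0,0],[0,0,0]]}'
python3 -c "
from h import *
w=camera_info('wrist');np.save('T36.npy',w['T'])
shot('wrist','pics/w36.png')
i=cv2.imread('pics/w36.png');cv2.imwrite('pics/w36c.png',cv2.resize(i[10:250,150:480],None,fx=2.4,fy=2.4,interpolation=cv2.INTER_CUBIC))"
```

```text
t 60.45 trans [0.1371, -0.0548, 0.3051] rot [0.0, 0.0015, -0.0001] rows>=2.7 fz [-0.2, -0.4, 0.5] open 38.0 yaw 95.5
time: 61.25
eef_pos: [636.0, 17.0, 278.6]
tool_rot: [0.706, 0.033, -0.033, -0.706]
contact_force: [0.4, -0.2, 0.3]
opening: 37.8
```

View pics/w36c.png

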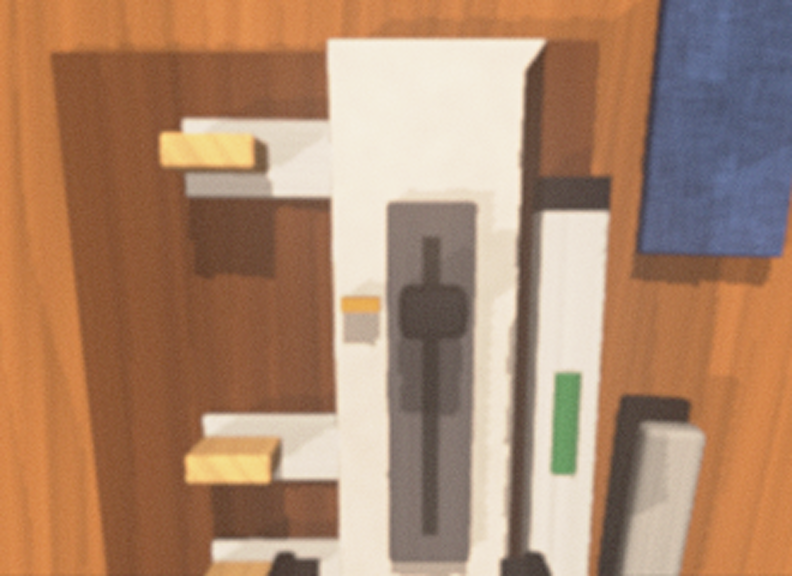

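```bash
python3 -c "
from h import *
w=camera_info('wrist')
C=lambda L:[(150+u/2.4,10+v/2.4) for u,v in L]
f=lambda L,z:[ (np.array(WS(*p[:2]))).round(1).tolist() for p in unp(w,C(L),z)]
print('L rear',f([(182,119),(186,195)],18),'A rear',f([(203,415)],18),'edge',f([(329,130),(331,190),(338,415)],37))
print('mark',f([(360,304)],52),'clamp base top/bot',f([(433,286)],52),f([(433,338)],91.5))
print('clamp slot range',f([(431,237),(431,534)],51))"
```

```text
L rear [[-70.8, 121.9], [-71.4, 88.3]] A rear [[-70.6, -18.4]] edge [[-1.1, 115.0], [-0.8, 89.7], [-0.1, -14.2]]
mark [[12.4, 40.2]] clamp base top/bot [[45.2, 48.1]] [[44.3, 29.8]]
clamp slot range [[44.2, 69.3], [45.2, -70.5]]
```

```bash
python3 -c "
from h import *
s=state();print(s['contact_force'].round(1),s['time']);print(job_done())"
```

```text
[-0.1  0.2  0.1] 61.3
the job is handed in; nothing more can be done
None
```

The letter shelf is set up and I handed the job in at 61.3 s, with no verdict reported.

**What I did**
- I slid the clamp grip to its release end. I felt the end stop there, at about 10 N.
- I put the three aluminium blades on the desk into bays 1, 2 and 4. The orange look-alikes stayed where they were, and I saw no fourth blade.
- I drew the bay 1 blade back about 3 mm, because it had gone in slightly too deep.
- I slid the clamp to the brass mark, then laid the spirit level on the rail.
- While the robot was elsewhere, the blade in bay 4 was knocked about 14 mm out and turned 12°. I reset it before moving the clamp to the mark.

**Last checks, all from the wrist camera, which is good to about 2 mm:**

| Item | Measured | Allowed |
|---|---|---|
| Blade lines to board edge | about 1–2 mm | 6 mm |
| Blade angle | straight, no visible tilt | 0.2 rad |
| Clamp grip from brass mark | about 1 mm | 6 mm |
| Level off the rail's centre line | about 1 mm | 9 mm |
| Level off the rail's middle | a few mm | 50 mm |

- The level looked parallel to the rail and was at rest.
- The gripper was clear of everything, with about 0 N on the tool.
- The bystanders looked unmoved in the pictures, but I did not measure them.

**Disagreements:** the early wrist views from different tool directions differed by 2–5 mm along the blades. I therefore set the final depths by comparing the blade with the board edge in a single image. In the last view of bay 1 the blade's two rear corners read about 2.5 mm apart, most likely from picking pixels in a blurred image.

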